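# Load the glass-bar magazine and lock it beside the burner

### The job

Hold the red release bar up, slide the blue magazine carriage back to the loading end of its track (the last notch on the robot's side) and let go so that it locks there. Press every glass bar lying on the bench flat into the magazine, one on top of another, each pushed down until the two spring lips have snapped back over it. Then lift the release bar again, slide the loaded magazine forward and let it lock in the notch that brings it most nearly level with the burner, leaving the other things on the bench where they are.

Things in the scene. Friction and masses are not known exactly. Their poses are not given: they have to be found in the camera images.
- track: Fixed notched slide, grey base plate 340 x 235 x 12 mm; place and yaw vary. Origin on the bench top, under the magazine's centre when the carriage is in the loading notch; x runs along the slide away from the robot, y left towards the burner, z up. Plate: x -75 to +265, y -155 to +80 mm. 8 notches 24 mm apart between round-topped teeth at y = -120 mm; the one nearest the robot is for loading.
- carriage (a joint): Position of the blue carriage along the track's x, m: notches at 0 (loading), 0.024, 0.048, .. 0.168. It runs very freely (about 1.5 kg, friction under 1 N) while the release bar is up; locked in a notch it has 2.5 mm play either way.
- release (a joint): Lift of the release bar, m: 0 fully down, pin in a notch (under 0.004 when locked); stop at 0.024. The pin clears the teeth from 0.0135 up, so hold it at 0.016 to 0.023 while sliding. Lifting it takes 10 to 15 N. Let go above a tooth it slips off into the nearest notch, shifting the carriage with it (dead on top of a tooth it may hang, at 0.011).
- release_grip (a point): Middle of the red release bar: round, 14 mm thick, 92 mm long along the track's y, axis 122 mm above the bench when down, at track y = -120 mm; moves with the carriage. 50 mm free below it between its two thin uprights (70 mm apart). Pinch it from above, fingers closing along the track's x, and lift straight up.
- mag_mouth (a point): Centre of the magazine's mouth, level with the underside of the retaining lips, 130 mm above the bench; axes as the track's; moves with the carriage. Open-topped box, inside 35 (x) by 116 mm (y): bars lie in it flat along y. Its end walls and corner guides rise 30 mm above this point, the top 14 mm flared outward by 5 mm. For |y| under 27 mm no lips, and side walls end 44 mm lower: room for fingers.
- lip (a point): Nose of the far lip, 12 mm from the mouth's centre in x. Two sprung steel lips, one along each long side (at |y| 28 to 51 mm), noses 4 mm thick, sloping up and outward to x = +-20 mm, 18 mm above the mouth point. A bar laid between the guides rests on the slopes, its underside about 9 mm above the mouth point, until pushed at its middle: 10 to 23 N to snap it past the lips, less after.
- follower (a joint): How far the spring follower (black plate under the stack) is down, m: 0 when empty, 0.016 per bar, stop at 0.086; spring 4 to 12 N. A bar has snapped in once its top is below the mouth point: push its top 3 to 5 mm lower to be sure, then the follower lifts it back against the lips' undersides. The next bar is pressed in on top of it.
- burner: Fixed bench burner left of the track: aluminium plate, steel column, black disc 136 mm wide, 182 mm tall. Its place along the track varies. Origin on the bench under the column's axis; axes parallel to the track's. The magazine is level with it when both have the same x in the track's frame.
- bar1: Amber glass bar, 110 mm long (its x) x 32 mm wide (y) x 16 mm thick (z), about 0.14 kg, origin at its centre. Lies flat on the bench; 3 to 5 of the five bars are present, and an absent one reads None.
- bar2: Red glass bar, 110 mm long (its x) x 32 mm wide (y) x 16 mm thick (z), about 0.14 kg, origin at its centre. Lies flat on the bench; 3 to 5 of the five bars are present, and an absent one reads None.
- bar3: Green glass bar, 110 mm long (its x) x 32 mm wide (y) x 16 mm thick (z), about 0.14 kg, origin at its centre. Lies flat on the bench; 3 to 5 of the five bars are present, and an absent one reads None.
- bar4: Blue glass bar, 110 mm long (its x) x 32 mm wide (y) x 16 mm thick (z), about 0.14 kg, origin at its centre. Lies flat on the bench; 3 to 5 of the five bars are present, and an absent one reads None.
- bar5: Yellow glass bar, 110 mm long (its x) x 32 mm wide (y) x 16 mm thick (z), about 0.14 kg, origin at its centre. Lies flat on the bench; 3 to 5 of the five bars are present, and an absent one reads None.
- wood_block: Bystander: pine block 140 x 75 x 45 mm, origin at the centre of its underside.
- paddle: Bystander: graphite paddle with wooden handle, 225 mm long (its x), 22 mm high, origin under the middle.
- tweezers: Bystander: steel tweezers lying flat, 170 mm long (its x), 10 mm high, origin under the middle.
- mandrel_cup: Bystander: open steel cup 72 mm wide, 85 mm tall, origin at the centre of its underside.
- release_jar: Bystander: closed jar 64 mm wide, 85 mm tall, origin at the centre of its underside.
- bead_dish: Bystander: white bowl 100 mm wide, 35 mm tall, origin at the centre of its underside.
Mind the look-alikes: they are no part of the job. There is more than one size of the bar4; the job needs the smallest.

How it is judged (in metres and radians):
On the way, in this order (a step that is already met when the one before it is completed fails the run):
1. the carriage is locked in the loading notch (value of joint carriage between -0.006 and 0.006 m and value of joint release below 0.004 m), for 0.3 s.
2. all the glass bars are in the magazine, under its lips, with the carriage still locked in the loading notch (all of step 1 and x of bar1 in the frame of mag_mouth between -0.007 and 0.007 m and y of bar1 in the frame of mag_mouth between -0.009 and 0.009 m and z of bar1 in the frame of mag_mouth between -0.1 and -0.0065 m and angle between the z axis of each of bar1, bar2, bar3, bar4, bar5 and the z axis of mag_mouth, either way round below 0.12 rad and x of bar2 in the frame of mag_mouth between -0.007 and 0.007 m and y of bar2 in the frame of mag_mouth between -0.009 and 0.009 m and z of bar2 in the frame of mag_mouth between -0.1 and -0.0065 m and x of bar3 in the frame of mag_mouth between -0.007 and 0.007 m and y of bar3 in the frame of mag_mouth between -0.009 and 0.009 m and z of bar3 in the frame of mag_mouth between -0.1 and -0.0065 m and x of bar4 in the frame of mag_mouth between -0.007 and 0.007 m and y of bar4 in the frame of mag_mouth between -0.009 and 0.009 m and z of bar4 in the frame of mag_mouth between -0.1 and -0.0065 m and x of bar5 in the frame of mag_mouth between -0.007 and 0.007 m and y of bar5 in the frame of mag_mouth between -0.009 and 0.009 m and z of bar5 in the frame of mag_mouth between -0.1 and -0.0065 m), for 0.3 s.
At the end, for the whole second after the job is handed in: Every bar present lies flat in the magazine below the lips (centre 6.5 mm or more below the mouth point, within 7 mm of its middle in x, 9 mm in y); the release bar is down (under 4 mm), the pin in a notch; the carriage is still and the magazine within 16 mm of level with the burner (x of bar1 in the frame of mag_mouth between -0.007 and 0.007 m and y of bar1 in the frame of mag_mouth between -0.009 and 0.009 m and z of bar1 in the frame of mag_mouth between -0.1 and -0.0065 m and angle between the z axis of each of bar1, bar2, bar3, bar4, bar5 and the z axis of mag_mouth, either way round below 0.12 rad and x of bar2 in the frame of mag_mouth between -0.007 and 0.007 m and y of bar2 in the frame of mag_mouth between -0.009 and 0.009 m and z of bar2 in the frame of mag_mouth between -0.1 and -0.0065 m and x of bar3 in the frame of mag_mouth between -0.007 and 0.007 m and y of bar3 in the frame of mag_mouth between -0.009 and 0.009 m and z of bar3 in the frame of mag_mouth between -0.1 and -0.0065 m and x of bar4 in the frame of mag_mouth between -0.007 and 0.007 m and y of bar4 in the frame of mag_mouth between -0.009 and 0.009 m and z of bar4 in the frame of mag_mouth between -0.1 and -0.0065 m and x of bar5 in the frame of mag_mouth between -0.007 and 0.007 m and y of bar5 in the frame of mag_mouth between -0.009 and 0.009 m and z of bar5 in the frame of mag_mouth between -0.1 and -0.0065 m and value of joint release below 0.004 m and x of mag_mouth in the frame of burner between -0.016 and 0.016 m and velocity of joint carriage between -0.02 and 0.02 m/s); the robot touches nothing.
It fails at once if one of the other things on the bench (block, paddle, tweezers, cup, jar, dish) is pushed more than 40 mm from its place (distance of any of wood_block, paddle, tweezers, mandrel_cup, release_jar, bead_dish from where it was at the start of the episode above 0.04 m).
Of bar1, bar2, bar3, bar4, bar5 only 3 to 5 are there at a start; the rules pass over those that are not, and their reading is None.
At some moment in a run one of bar1, bar2, bar3, bar4, bar5 may be knocked a few centimetres aside while the robot is not near it.
Once in a run the grip may slacken for a moment while it holds something.
It also fails if it takes over 210 s, if anything falls off the work surface, if the arm or the gripper's body presses on something with over 40 N, if the wrist force passes 120 N, or if a joint passes its speed limit or range.

### The arm

A 6-joint arm with a two-finger parallel gripper is mounted at the origin on the work surface. World frame = base frame: x ahead of the robot, y to its left, z up, the work surface at z = 0. Lengths are in m, angles in degrees, forces in N, time in s.
With the tool pointing down it reaches from about 0.35 to 0.8 m from the base axis. Payload 7.3 kg.
Tool frame: the origin (TCP) lies on the centre line of the jaws, within the pads' length; the fingertips stand tips_ahead ahead of it and the grasp point (between the pads) lies 6 mm ahead of it (tips_ahead is the distance from the TCP to the fingertips, in m); z points along the fingers, y is the line along which they close (so a half turn about z gives the same grasp; the last joint's range is limited). The gripper opens to 85 mm and grips with 20 to 120 N. Pads are 22 mm wide; open, the fingers measure 114 mm over their backs; the gripper's body (76 mm by 85 mm) begins 54 mm behind the grasp point. The pads swing forward as they close: fully open they stand 13 mm farther back than shut.
Start: joints at [-84.569, 19.595, 87.324, -0, 73.075, -8.365], TCP at [0.125, -0.51, 0.256] pointing down, gripper open.
Joint ranges: [-145.02, 145.02], [-44.19, 115.74], [2.07, 154.8], [-57.11, 237.11], [16.16, 152.29], [-177.93, 177.93]. Speed limits (degrees/s): [147.25, 147.25, 180, 180, 180, 180].

### API

Orientations are given as [roll, pitch, yaw] about the fixed x, y, z axes, in that order (R = Rz(yaw) Ry(pitch) Rx(roll)).
In Python, from cell import get_state, capture, sign_off, tips_ahead gives the robot as it stands. The module is installed in compiled form; this text tells all that it offers.
- The arm moves only by the tool step_arm, never from a script. Its argument "commands" is text: rows parted by semicolons, each of 6 numbers parted by spaces: the shift along the tool's x, y, z in m, then the turn, a rotation vector about the tool's x, y, z in degrees. A call has 1 to 10 rows; each row is the pose to reach, as a shift and turn from the pose commanded when the call began, along the tool's axes at that moment; what a row does not reach only later rows make up. A row lasts 1/10 s, in which the tool goes at most 50 mm and 8.59 degrees, less where a joint would pass 70% of its speed; a pose out of reach is approached as far as the arm can. A call with a gripper value outside its range is refused whole. "fingers" is the opening, from -1 (shut) to 1 (fully open), set as the call begins (left out, the last holds). The fingers move at their own pace and stop on an object; "newtons" is the grip in N (left out, the last holds). Time passes only in rows, so rows that repeat a pose let the fingers close. It gives the time, the measured TCP pose, the force, the opening and the grip force at its end, in the units of the state.
- get_state(): the state, without advancing time (a new reading comes with each control period).
- capture(name): name is "side" or "top" or "wrist"; returns a dict with "img" (400x640x3 uint8, blue, green, red), "fx", "fy", "cx", "cy" (pixels), "R" (3x3) and "t" (3): a world point X has camera coordinates R X + t. Camera axes: x right, y down, z forward; pixel columns grow to the right and rows downward; lengths in m; the calibration is good to about 2 mm. The wrist camera is an equidistant fisheye: a pixel r from the principal point sees the ray r / f radians off the axis. A picture is of the moment at which its call begins. There is no depth.
- sign_off(): hands the job in; it is judged then, once.
The state is a dict: "time_s": time; "joint_pos": joint angles; "joint_velocities": joint speeds; "tau": joint torques, N m; "eef_pos": TCP position; "orientation": TCP orientation; "force": force on the tool from outside, world axes, zero at the start; "wrist_torque": the same for the moment, N m; "finger_gap": finger opening in m; "finger_force": force on a finger pad.
Only numpy, scipy, OpenCV 4.12 (cv2) and the standard library are available. Lean on these libraries where they do the work, as an engineer would, in place of code of your own. Each camera call takes 0.05 s, during which the arm holds its last target. There are 200 camera calls.

## Working session

There is one attempt and no reset: what is moved stays moved. The work goes in short steps, Python scripts to look and compute and a tool call to move; the robot and the scene stay as the last step left them, time stands still between calls to the robot, and variables do not carry over. Pictures are saved under pics/ and viewed, at most 16 in all, crops included, and the job is handed in when it is done.

Besides the shell and the picture viewer there is one more tool, called after "Request:" by a JSON object that holds its "fn" and its "kwargs". step_arm: Moves the arm, as the interface text tells. Its arguments: {"type":"object","properties":{"commands":{"type":"string"},"fingers":{"type":"number"},"newtons":{"type":"number"}},"required":["commands"]}

```bash
mkdir -p pics
cat > h.py <<'E'
import numpy as np, cv2, json, pickle
from cell import get_state, capture, sign_off, tips_ahead
E
python3 - <<'E'
from h import *
s=get_state(); print(s, tips_ahead if not callable(tips_ahead) else tips_ahead())
for n in ("top","side"):
    c=capture(n); cv2.imwrite(f"pics/{n}0.png",c["img"]); pickle.dump(c,open(n+".pkl","wb")); print(n,c["fx"],c["fy"],c["cx"],c["cy"],(-c["R"].T@c["t"]).round(3),c["R"].round(3).tolist())
E
```

```text
{'time_s': 0.0, 'joint_pos': array([-8.45697544e+01,  1.96362187e+01,  8.73774549e+01,  9.06672849e-04,
        7.30751069e+01, -8.36600500e+00]), 'joint_velocities': array([ 0.03786128, -0.0432597 ,  0.06804029, -0.0208507 , -0.05851859,
        0.00433566]), 'tau': array([-1.51958093e-04, -4.33687091e+01, -2.46009386e+01, -7.72023350e-05,
        7.96877663e-03,  7.91164723e-06]), 'eef_pos': array([ 0.12518031, -0.50948104,  0.25562654]), 'orientation': array([-1.79912290e+02, -1.37749701e-02,  1.37959754e+01]), 'force': array([0.27293436, 0.96422184, 0.03344469]), 'wrist_torque': array([-0.00456811, -0.02268642, -0.02286518]), 'finger_force': 0.0, 'finger_gap': 0.08554864380483969} 0.025
top 518.891476774027 518.891476774027 314.54579672957584 201.76060361352597 [ 0.359 -0.008  1.767] [[-0.014, -1.0, 0.007], [-0.995, 0.013, -0.096], [0.096, -0.008, -0.995]]
side 444.4993288770076 444.4993288770076 322.0630961202742 196.90992995593223 [0.276 0.849 0.991] [[-0.961, -0.276, -0.006], [-0.19, 0.677, -0.711], [0.2, -0.682, -0.703]]
```

View pics/top0.png

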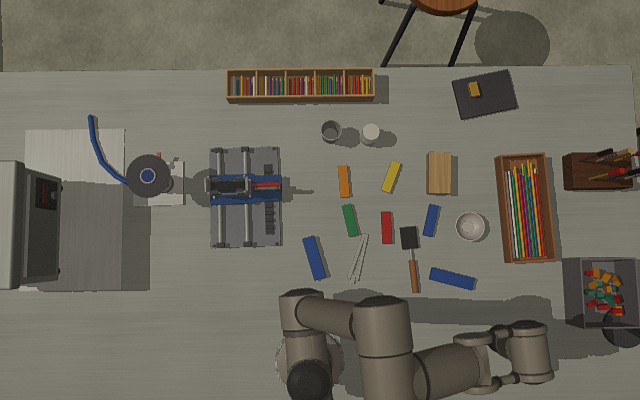

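View pics/side0.png

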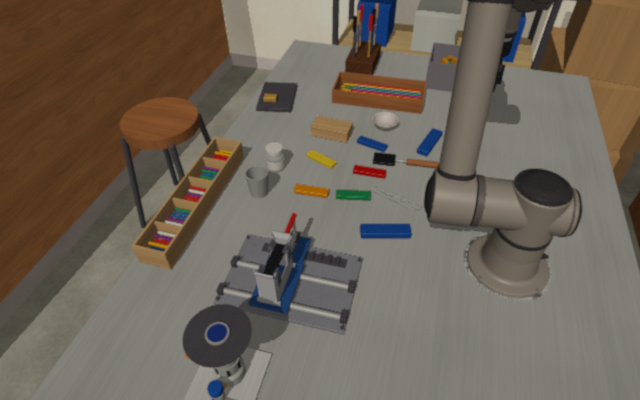

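```bash
cat >> h.py <<'E'
def ray(c,u,v,z):
    d=c["R"].T@np.array([(u-c["cx"])/c["fx"],(v-c["cy"])/c["fy"],1.]); o=-c["R"].T@c["t"]
    return (o+d*(z-o[2])/d[2])
def proj(c,X):
    p=c["R"]@np.asarray(X,float)+c["t"]; return np.array([c["fx"]*p[0]/p[2]+c["cx"],c["fy"]*p[1]/p[2]+c["cy"]])
HUES={'amber':(8,17),'yellow':(22,33),'green':(50,80),'blue':(100,125),'red':(172,185)}
def bars(c,x0=290,y0=150,x1=490,y1=300,z=.016):
    hsv=cv2.cvtColor(c["img"],cv2.COLOR_BGR2HSV).astype(int); out=[]
    for n,(a,b) in HUES.items():
        h=hsv[...,0].copy(); h[h<8]+=180
        m=((h>=a)&(h<=b)&(hsv[...,1]>140)&(hsv[...,2]>70)).astype(np.uint8); k=np.zeros_like(m); k[y0:y1,x0:x1]=m[y0:y1,x0:x1]
        for q in cv2.findContours(k,0,2)[0]:
            if cv2.contourArea(q)<80: continue
            P=np.array([ray(c,u,v,z)[:2]*1000 for u,v in q[:,0]],np.float32)
            (r,(w,hh),an)=cv2.minAreaRect(P)
            if w<hh: an+=90; w,hh=hh,w
            out.append((n,np.round(r),round(w),round(hh),round((an+90)%180-90,1),q[:,0].mean(0).round()))
    return out
E
python3 - <<'E'
from h import *
c=pickle.load(open("top.pkl","rb"))
for b in bars(c): print(*b)
i=c["img"]
cv2.imwrite("pics/c1.png",cv2.resize(i[135:260,130:300],None,fx=4.7,fy=4.7,interpolation=2))
cv2.imwrite("pics/c2.png",cv2.resize(i[150:300,300:490],None,fx=4,fy=4,interpolation=2))
s=pickle.load(open("side.pkl","rb"))
cv2.imwrite("pics/c3.png",cv2.resize(s["img"][205:360,190:370],None,fx=3.8,fy=3.8,interpolation=2))
E
```

```text
amber [ 275. -349.] 107 19 5.3 [414. 276.]
amber [ 599. -122.] 110 31 3.7 [344. 181.]
yellow [ 612. -282.] 110 31 -22.1 [390. 177.]
blue [ 265. -478.] 145 40 74.7 [451. 278.]
blue [340. -17.] 142 40 15.9 [314. 258.]
blue [ 462. -414.] 106 30 -15.0 [430. 221.]
red [ 439. -263.] 106 32 1.2 [386. 227.]
```

View pics/c1.png

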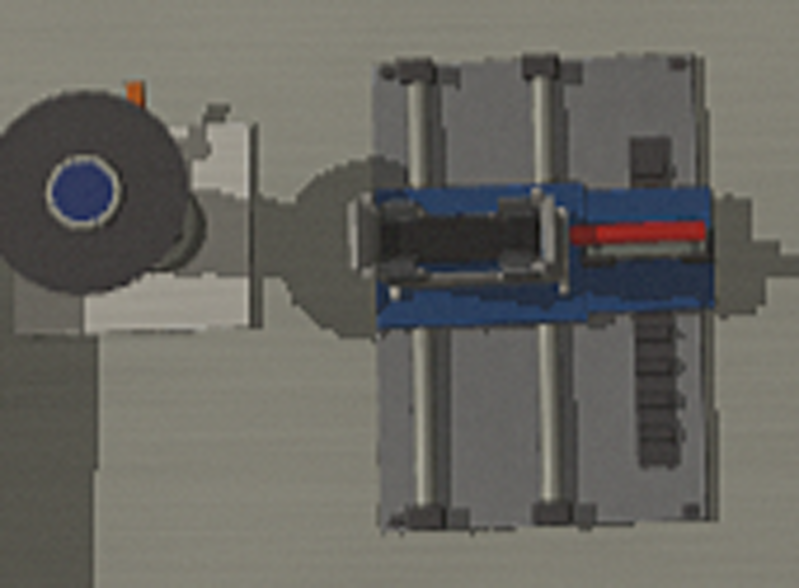

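View pics/c2.png

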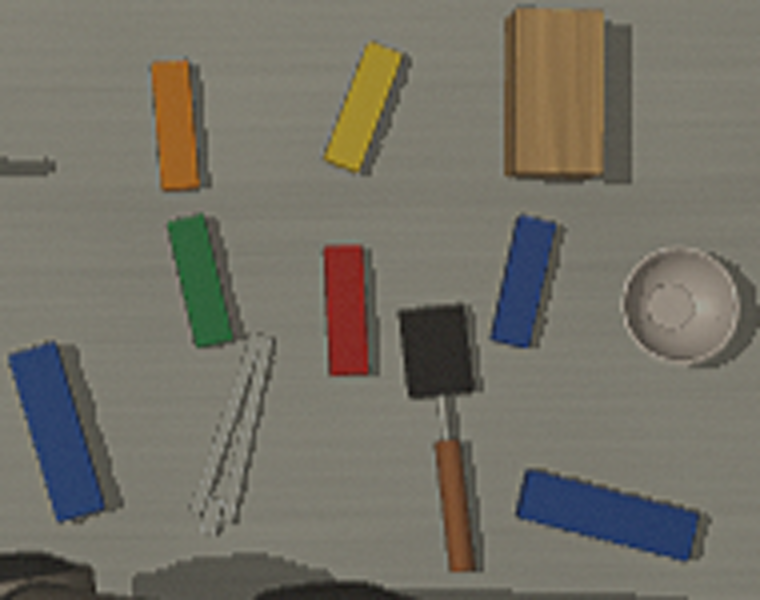

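View pics/c3.png

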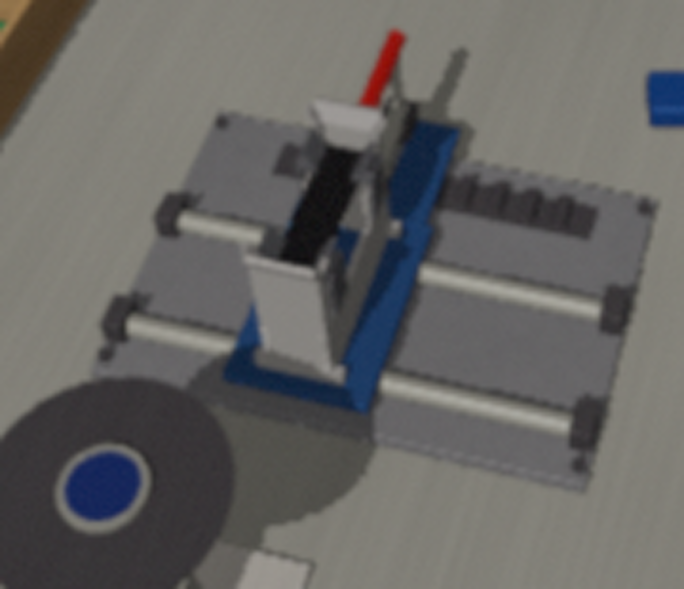

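Run:
```python
from h import *
from scipy.optimize import least_squares
c=pickle.load(open("top.pkl","rb")); s=pickle.load(open("side.pkl","rb"))
T=lambda p:(130+p[0]/4.7,135+p[1]/4.7); S=lambda p:(190+p[0]/3.8,205+p[1]/3.8)
W=lambda p,z:ray(c,*T(p),z)
pl=[((375,60),(265,80)),((695,55),(265,-155)),((380,530),(-75,80)),((706,520),(-75,-155))]
Q=np.array([W(a,.012)[:2] for a,_ in pl]);L=np.array([b for _,b in pl])/1000
sp=[((655,197),(-75,-155)),((585,485),(-75,80)),((222,112),(265,-155))]
for (a,b) in pl: print(b,W(a,.012).round(3))
for (a,b) in sp: print('side',b,ray(s,*S(a),.012).round(3))
f=lambda q:(L@np.array([[np.cos(q[2]),np.sin(q[2])],[-np.sin(q[2]),np.cos(q[2])]])+q[:2]-Q).ravel()
r=least_squares(f,[.4,.3,0]); print(r.x[:2],np.degrees(r.x[2]),(r.fun*1000).round(1))
o,t=r.x[:2],r.x[2]; RT=np.array([[np.cos(t),np.sin(t)],[-np.sin(t),np.cos(t)]])
tr=lambda X:(RT@(X[:2]-o)).round(4)
print('burner',tr(W((83,191),.182)),'side',tr(ray(s,*S((103,485)),.182)))
print('red',tr(W((572,237),.129)),tr(W((706,231),.129)), 'side',tr(ray(s,*S((397,37)),.126)))
print('mouth: flares',tr(W((360,235),.16)),tr(W((556,240),.16)))
for z in(.03,.05):print('carriage edge at',z,tr(W((716,188),z)),tr(W((714,308),z)))
for y in (330,366,400,432,465): print('tooth',tr(W((658,y),.04)))
```

```text
(265, 80) [0.72  0.334 0.012]
(265, -155) [0.721 0.101 0.012]
(-75, 80) [0.379 0.328 0.012]
(-75, -155) [0.382 0.095 0.012]
side (-75, -155) [0.383 0.095 0.012]
side (-75, 80) [0.377 0.329 0.012]
side (265, -155) [0.717 0.105 0.012]
[0.45492941 0.25067139] 0.8107283558116276 [-1.3  0.5  1.3 -1.2  0.3  1.2 -0.3 -0.5]
burner [0.1489 0.2384] side [0.1491 0.2353]
red [ 0.1169 -0.075 ] [ 0.1185 -0.1656] side [ 0.1169 -0.1576]
mouth: flares [0.1179 0.062 ] [ 0.1111 -0.0678]
carriage edge at 0.03 [ 0.1626 -0.1679] [ 0.076  -0.1645]
carriage edge at 0.05 [ 0.1596 -0.1689] [ 0.074  -0.1656]
tooth [ 0.0604 -0.125 ]
tooth [ 0.0347 -0.1245]
tooth [ 0.0106 -0.124 ]
tooth [-0.0121 -0.1235]
tooth [-0.0354 -0.1231]
```

```bash
cat >> h.py <<'E'
from scipy.spatial.transform import Rotation as Ro
O=np.array([.45493,.25067]); TY=.81
def t2w(x,y):
    a=np.radians(TY); return O+np.array([np.cos(a)*x-np.sin(a)*y,np.sin(a)*x+np.cos(a)*y])
def w2t(p):
    a=np.radians(TY); return np.array([[np.cos(a),np.sin(a)],[-np.sin(a),np.cos(a)]])@(np.asarray(p)[:2]-O)
def go(*wps):
    """print tool-axis rows for world TCP targets (x,y,z,yaw), tool down"""
    s=get_state(); R0=Ro.from_euler('xyz',s["orientation"],degrees=True)
    print('t',round(s["time_s"],1),'tcp',s["eef_pos"].round(4),s["orientation"].round(2),'F',s["force"].round(1),'gap',round(s["finger_gap"],4),'track',w2t(s["eef_pos"]).round(4))
    for x,y,z,yaw in wps:
        d=R0.inv().apply(np.array([x,y,z])-s["eef_pos"]); r=(R0.inv()*Ro.from_euler('xyz',[180,0,yaw],degrees=True)).as_rotvec(degrees=True)
        print(*d.round(4),*r.round(1),'| rows',int(np.ceil(max(np.linalg.norm(d)/.05,np.linalg.norm(r)/8.59))))
E
python3 -c "
from h import *
p=t2w(.119,-.12);print(p);go((*p,.24,90.8),(*p,.165,90.8))"
```

```text
[0.57561451 0.13236426]
t 0.1 tcp [ 0.1252 -0.5095  0.2557] [-1.7992e+02 -1.0000e-02  1.3800e+01] F [-0.3 -0.2 -0.5] gap 0.0857 track [-0.3404 -0.7554]
0.5905 -0.5159 0.0165 -0.1 -0.1 -77.0 | rows 16
0.5905 -0.5158 0.0915 -0.1 -0.1 -77.0 | rows 16
```

Request:
{"fn": "step_arm", "kwargs": {"commands": "0.5905 -0.516 0.0165 -0.1 0 -77;0.5905 -0.516 0.0165 -0.1 0 -77;0.5905 -0.516 0.0165 -0.1 0 -77;0.5905 -0.516 0.0165 -0.1 0 -77;0.5905 -0.516 0.0165 -0.1 0 -77;0.5905 -0.516 0.0165 -0.1 0 -77;0.5905 -0.516 0.0165 -0.1 0 -77;0.5905 -0.516 0.0165 -0.1 0 -77;0.5905 -0.516 0.0165 -0.1 0 -77;0.5905 -0.516 0.0165 -0.1 0 -77", "fingers": 1}}

```text
time_s: 1.1
eef_pos: [0.413, -0.0987, 0.2457]
orientation: [179.9, 0.1, 91.0]
force: [0.5, -0.7, 0.0]
finger_gap: 0.0855
finger_force: 0.0
```

```bash
python3 -c "
from h import *
p=t2w(.119,-.12);go((*p,.24,90.8),(*p,.165,90.8))"
```

```text
t 1.1 tcp [ 0.413  -0.0987  0.2457] [1.7992e+02 7.0000e-02 9.1030e+01] F [ 0.5 -0.7  0. ] gap 0.0855 track [-0.0468 -0.3487]
0.2281 0.1667 0.0057 0.1 0.1 0.2 | rows 6
0.2282 0.1666 0.0807 0.1 0.1 0.2 | rows 6
```

Request:
{"fn": "step_arm", "kwargs": {"commands": "0.228 0.167 0.006 0 0 0.2;0.228 0.167 0.006 0 0 0.2;0.228 0.167 0.006 0 0 0.2;0.228 0.167 0.006 0 0 0.2;0.228 0.167 0.006 0 0 0.2;0.228 0.167 0.006 0 0 0.2;0.228 0.167 0.006 0 0 0.2;0.228 0.167 0.08 0 0 0.2;0.228 0.167 0.08 0 0 0.2;0.228 0.167 0.08 0 0 0.2"}}

```text
time_s: 2.1
eef_pos: [0.5735, 0.1287, 0.1618]
orientation: [-179.6, 0.1, 90.6]
force: [0.6, -0.6, -0.2]
finger_gap: 0.0855
finger_force: 0.0
```

Run:
```python
from h import *
p=t2w(.119,-.12);go((*p,.128,90.8))
c=capture("wrist"); cv2.imwrite("pics/w1.png",c["img"]); print(c["fx"],c["cx"],c["cy"])
t=capture("top"); pickle.dump(t,open("top2.pkl","wb"))
for b in bars(t): print(*b)
```

```text
t 2.1 tcp [0.5735 0.1287 0.1618] [-1.7957e+02  1.2000e-01  9.0570e+01] F [ 0.6 -0.6 -0.2] gap 0.0855 track [ 0.1168 -0.1236]
0.0037 0.0024 0.0338 -0.4 0.1 -0.2 | rows 1
309.70691628693146 314.4905877207527 197.35017746408937
amber [ 600. -122.] 107 31 3.7 [343. 180.]
yellow [ 612. -282.] 109 31 -21.9 [390. 177.]
blue [ 262. -491.] 116 39 73.7 [457. 279.]
blue [340. -17.] 142 40 15.9 [314. 258.]
blue [ 462. -414.] 106 31 -14.5 [431. 220.]
red [ 440. -263.] 109 32 1.4 [385. 225.]
```

View pics/w1.png

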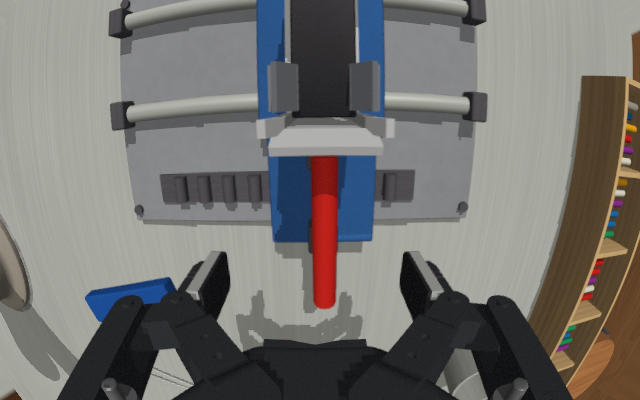

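Request:
{"fn": "step_arm", "kwargs": {"commands": "0.0037 0.0024 0.018 -0.4 0.1 -0.2;0.0037 0.0024 0.034 -0.4 0.1 -0.2;0.0037 0.0024 0.034 -0.4 0.1 -0.2;0.0037 0.0024 0.034 -0.4 0.1 -0.2;0.0037 0.0024 0.034 -0.4 0.1 -0.2"}}

```text
time_s: 2.7
eef_pos: [0.5796, 0.1331, 0.1336]
orientation: [179.3, -0.0, 90.8]
force: [0.2, -0.2, 0.3]
finger_gap: 0.0854
finger_force: 0.0
```

Request:
{"fn": "step_arm", "kwargs": {"commands": "0 0 0 0 0 0;0 0 0 0 0 0;0 0 0 0 0 0;0 0 0 0 0 0;0 0 0 0 0 0;0 0 0 0 0 0;0 0 0 0 0 0;0 0 0 0 0 0", "fingers": -1, "newtons": 70}}

```text
time_s: 3.5
eef_pos: [0.5788, 0.1332, 0.1319]
orientation: [179.5, -0.0, 90.8]
force: [-0.7, -0.2, 1.8]
finger_gap: 0.0117
finger_force: 68.2
```

Request:
{"fn": "step_arm", "kwargs": {"commands": "0 0 -0.005 0 0 0;0 0 -0.01 0 0 0;0 0 -0.015 0 0 0;0 0 -0.02 0 0 0;0 0 -0.02 0 0 0;0 0 -0.02 0 0 0"}}

```text
time_s: 4.1
eef_pos: [0.5783, 0.1333, 0.1514]
orientation: [179.6, -0.0, 90.8]
force: [-0.4, 1.8, -13.8]
finger_gap: 0.0119
finger_force: 68.2
```

Run:
```python
from h import *
q=get_state()["eef_pos"]; t=w2t(q); p=t2w(0,t[1]); go((*p,q[2],90.8))
s=capture("side"); cv2.imwrite("pics/s2.png",cv2.resize(s["img"][190:320,200:370],None,fx=4,fy=4))
```

```text
t 4.1 tcp [0.5783 0.1333 0.1514] [ 1.7956e+02 -4.0000e-02  9.0800e+01] F [ -0.4   1.8 -13.8] gap 0.0119 track [ 0.1217 -0.1191]
-0.0 -0.1217 -0.0009 0.4 -0.0 -0.0 | rows 3
```

View pics/s2.png

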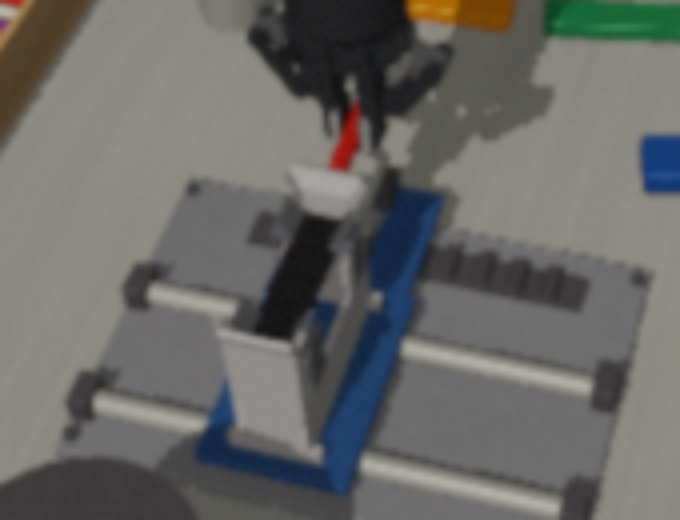

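Request:
{"fn": "step_arm", "kwargs": {"commands": "0 -0.012 0 0.2 0 0;0 -0.03 0 0.2 0 0;0 -0.05 0 0.2 0 0;0 -0.07 0 0.2 0 0;0 -0.09 0 0.2 0 0;0 -0.105 0 0.2 0 0;0 -0.115 0 0.2 0 0;0 -0.1205 0 0.2 0 0;0 -0.1205 0 0.2 0 0;0 -0.1205 0 0.2 0 0"}}

```text
time_s: 5.15
eef_pos: [0.4582, 0.1306, 0.1509]
orientation: [179.7, 0.1, 90.8]
force: [0.1, -5.2, -14.3]
finger_gap: 0.0111
finger_force: 68.7
```

Run:
```python
from h import *
go()
```

```text
t 5.2 tcp [0.4582 0.1306 0.1509] [1.797e+02 6.000e-02 9.080e+01] F [  0.1  -5.2 -14.3] gap 0.0111 track [ 0.0015 -0.1201]
```

Lower it and let go.

Request:
{"fn": "step_arm", "kwargs": {"commands": "0 0 0.006 0 0 0;0 0 0.012 0 0 0;0 0 0.018 0 0 0;0 0 0.0205 0 0 0;0 0 0.0205 0 0 0;0 0 0.0205 0 0 0"}}

```text
time_s: 5.75
eef_pos: [0.4602, 0.1306, 0.132]
orientation: [179.4, 0.0, 90.8]
force: [0.5, -7.3, -3.0]
finger_gap: 0.0114
finger_force: 69.9
```

Request:
{"fn": "step_arm", "kwargs": {"commands": "0 0 0 0 0 0;0 0 0 0 0 0;0 0 0 0 0 0;0 0 0 0 0 0;0 0 0 0 0 0;0 0 0 0 0 0;0 0 -0.05 0 0 0;0 0 -0.1 0 0 0;0 0 -0.1 0 0 0;0 0 -0.1 0 0 0", "fingers": 1}}

```text
time_s: 6.75
eef_pos: [0.458, 0.1316, 0.2313]
orientation: [179.6, -0.1, 90.8]
force: [-0.4, -0.5, -0.1]
finger_gap: 0.0855
finger_force: 0.0
```

Run:
```python
from h import *
c=capture("wrist"); cv2.imwrite("pics/w2.png",c["img"]); pickle.dump(c,open("w2.pkl","wb"))
t=capture("top"); pickle.dump(t,open("top3.pkl","wb"))
for b in bars(t): print(*b)
go((.599,-.121,.10,3.7),(.599,-.121,.028,3.7))
```

```text
amber [ 598. -122.] 109 31 3.7 [344. 182.]
yellow [ 612. -282.] 109 31 -22.1 [390. 177.]
blue [ 262. -491.] 116 39 74.5 [456. 279.]
blue [341. -17.] 143 40 15.9 [314. 257.]
blue [ 462. -414.] 106 31 -14.5 [430. 220.]
red [ 439. -263.] 106 32 1.4 [386. 231.]
t 6.8 tcp [0.457  0.1314 0.2293] [ 1.7984e+02 -3.0000e-02  9.0800e+01] F [-0.5 -0.7 -0.7] gap 0.0855 track [ 0.0004 -0.1192]
-0.2545 0.1381 0.1296 0.1 -0.1 87.1 | rows 11
-0.2545 0.1379 0.2016 0.1 -0.1 87.1 | rows 11
```

View pics/w2.png

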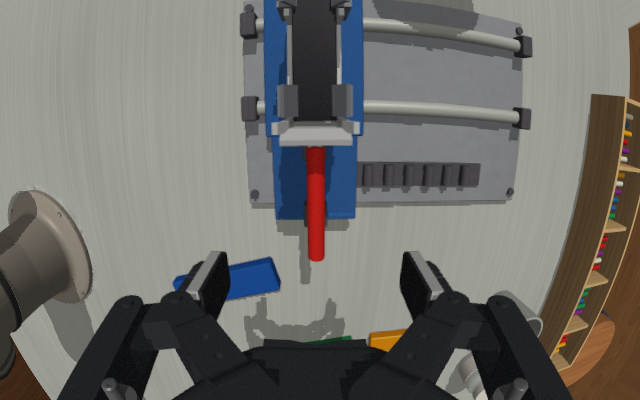

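Request:
{"fn": "step_arm", "kwargs": {"commands": "-0.2545 0.138 0.1 0 0 87;-0.2545 0.138 0.1 0 0 87;-0.2545 0.138 0.1 0 0 87;-0.2545 0.138 0.1 0 0 87;-0.2545 0.138 0.1 0 0 87;-0.2545 0.138 0.1 0 0 87;-0.2545 0.138 0.1 0 0 87;-0.2545 0.138 0.1 0 0 87;-0.2545 0.138 0.1 0 0 87;-0.2545 0.138 0.1 0 0 87"}}

```text
time_s: 7.85
eef_pos: [0.5986, -0.1209, 0.1283]
orientation: [-179.9, -0.1, 4.5]
force: [0.2, -0.6, 0.6]
finger_gap: 0.0853
finger_force: 0.0
```

Request:
{"fn": "step_arm", "kwargs": {"commands": "0 0 0 0 0 0;0 0 0 0 0 0;0 0 0 0 0 0"}}

```text
time_s: 8.15
eef_pos: [0.5993, -0.1208, 0.13]
orientation: [-180.0, -0.2, 5.0]
force: [-1.0, 0.3, 0.0]
finger_gap: 0.0853
finger_force: 0.0
```

Run:
```python
from h import *
go((.599,-.122,.08,3.7),(.599,-.122,.026,3.7))
c=capture("wrist"); cv2.imwrite("pics/w3.png",c["img"]); print(c["R"].round(3).tolist(),c["t"].round(4),(-c["R"].T@c["t"]).round(4))
```

```text
t 8.2 tcp [ 0.5993 -0.1208  0.13  ] [-179.96   -0.21    5.03] F [-1.   0.3  0. ] gap 0.0853 track [ 0.1391 -0.3735]
-0.0006 0.0012 0.05 -0.0 -0.2 1.3 | rows 2
-0.0008 0.0012 0.104 -0.0 -0.2 1.3 | rows 3
[[0.087, -0.996, -0.001], [-0.951, -0.083, 0.298], [-0.297, -0.025, -0.954]] [-0.1726  0.558   0.4339] [ 0.6745 -0.1147  0.2474]
```

View pics/w3.png

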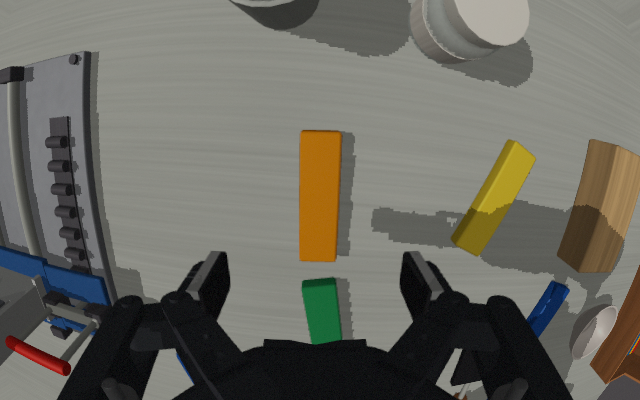

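```bash
cat >> h.py <<'E'
def wray(c,u,v,z):
    a=np.array([u-c["cx"],v-c["cy"]]); r=np.linalg.norm(a)+1e-9; th=r/c["fx"]
    d=c["R"].T@np.r_[a/r*np.sin(th),np.cos(th)]; o=-c["R"].T@c["t"]
    return o+d*(z-o[2])/d[2]
E
python3 - <<'E'
from h import *
c=capture("wrist")
for p in [(300,131),(341,131),(336,261),(300,261)]: print(wray(c,*p,.016).round(4))
E
```

```text
[ 0.6532 -0.1056  0.016 ]
[ 0.6559 -0.136   0.016 ]
[ 0.5475 -0.1439  0.016 ]
[ 0.5449 -0.1134  0.016 ]
```

Request:
{"fn": "step_arm", "kwargs": {"commands": "0.0004 0.0025 0.05 0 -0.2 1;0.0004 0.0025 0.09 0 -0.2 1;0.0004 0.0025 0.104 0 -0.2 1;0.0004 0.0025 0.104 0 -0.2 1;0.0004 0.0025 0.104 0 -0.2 1;0.0004 0.0025 0.104 0 -0.2 1"}}

```text
time_s: 8.85
eef_pos: [0.6022, -0.1238, 0.029]
orientation: [179.9, -0.3, 3.9]
force: [-0.8, -0.5, 0.3]
finger_gap: 0.0854
finger_force: 0.0
```

Request:
{"fn": "step_arm", "kwargs": {"commands": "0 0 0 0 0 0;0 0 0 0 0 0;0 0 0 0 0 0;0 0 0 0 0 0;0 0 0 0 0 0;0 0 0 0 0 0", "fingers": -1, "newtons": 40}}

```text
time_s: 9.45
eef_pos: [0.601, -0.1234, 0.0273]
orientation: [-180.0, -0.1, 3.9]
force: [-1.0, 0.2, 5.8]
finger_gap: 0.031
finger_force: 41.5
```

Run:
```python
from h import *
p=t2w(0,-.0);go((*p,.24,90.8))
c=capture("wrist"); cv2.imwrite("pics/w4.png",c["img"])
```

```text
t 9.4 tcp [ 0.601  -0.1234  0.0273] [-1.80e+02 -1.20e-01  3.85e+00] F [-1.   0.2  5.8] gap 0.031 track [ 0.1408 -0.3761]
-0.1202 -0.3831 -0.2129 0.1 -0.1 -86.9 | rows 11
```

View pics/w4.png

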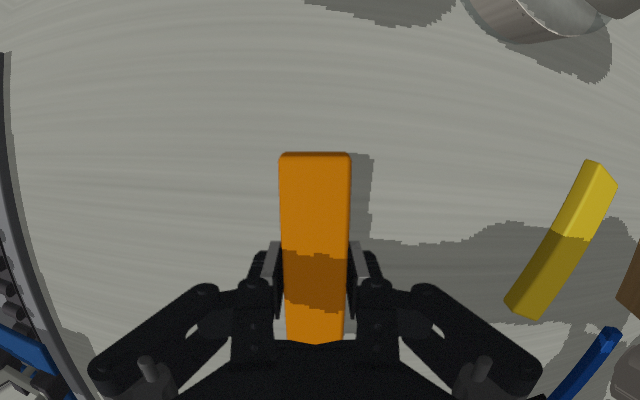

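Request:
{"fn": "step_arm", "kwargs": {"commands": "0 0 -0.05 0 0 0;0 0 -0.1 0 0 0;-0.12 -0.383 -0.215 0 0 -86.9;-0.12 -0.383 -0.215 0 0 -86.9;-0.12 -0.383 -0.215 0 0 -86.9;-0.12 -0.383 -0.215 0 0 -86.9;-0.12 -0.383 -0.215 0 0 -86.9;-0.12 -0.383 -0.215 0 0 -86.9;-0.12 -0.383 -0.215 0 0 -86.9;-0.12 -0.383 -0.215 0 0 -86.9"}}

```text
time_s: 10.5
eef_pos: [0.4598, 0.2364, 0.237]
orientation: [180.0, -0.0, 73.0]
force: [1.0, 0.7, -1.7]
finger_gap: 0.0311
finger_force: 40.7
```

Request:
{"fn": "step_arm", "kwargs": {"commands": "0 0 0 0 0 0;0 0 0 0 0 0;0 0 0 0 0 0;0 0 0 0 0 0;0 0 0 0 0 0;0 0 0 0 0 0"}}

```text
time_s: 11.1
eef_pos: [0.4614, 0.2341, 0.2366]
orientation: [180.0, -0.0, 72.5]
force: [0.1, -1.3, -2.0]
finger_gap: 0.0309
finger_force: 40.7
```

Run:
```python
from h import *
p=t2w(0,-.0);go((*p,.24,90.8))
w=pickle.load(open("w2.pkl","rb"))
cv2.imwrite("pics/c4.png",cv2.resize(w["img"][0:230,230:380],None,fx=2.6,fy=2.6,interpolation=2))
t=capture("top"); t=pickle.load(open("top3.pkl","rb"))
i=np.zeros((598,800,3),np.uint8); a=cv2.resize(t["img"][140:260,195:290],None,fx=4.2,fy=4.2,interpolation=2); b=cv2.resize(w["img"][0:230,240:390],None,fx=2.6,fy=2.6,interpolation=2)
i[:504,:399]=a; i[:598,405:795]=b; cv2.imwrite("pics/c5.png",i)
```

```text
t 11.1 tcp [0.4614 0.2341 0.2366] [ 1.7996e+02 -3.0000e-02  7.2500e+01] F [ 0.1 -1.3 -2. ] gap 0.0309 track [ 0.0063 -0.0167]
0.0139 -0.0112 -0.0034 0.0 -0.0 -18.3 | rows 3
```

View pics/c5.png

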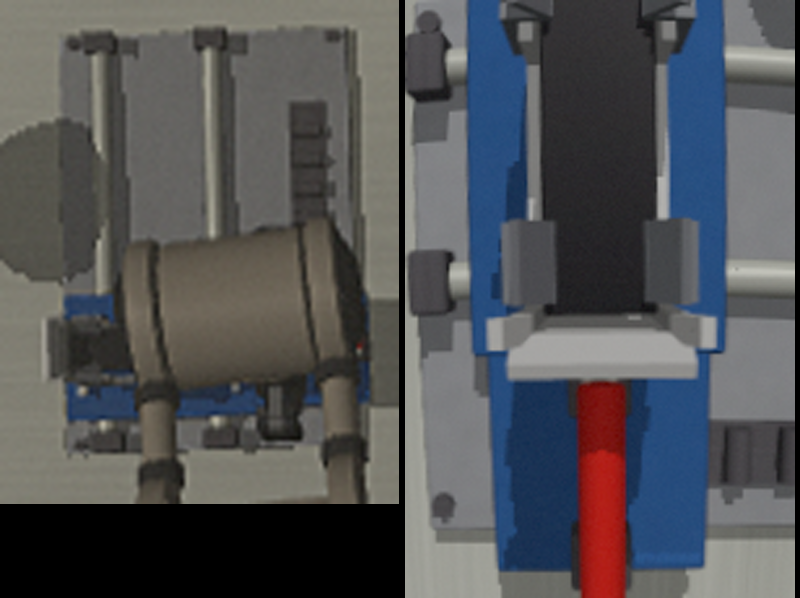

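Run:
```python
from h import *
w=pickle.load(open("w2.pkl","rb"))
f=lambda n,x,y,z:print(n,(w2t(wray(w,240+(x-405)/2.6,y/2.6,z))*1000).round(1))
f('lipL nose near',555,303,.13);f('lipR nose near',646,303,.13)
f('lipL nose far',555,225,.13);f('lipR nose far',646,225,.13)
f('lipL out near',503,303,.148);f('lipR out near',698,303,.148)
f('endwall L',508,378,.16);f('endwall R',697,378,.16)
f('red L',580,384,.122);f('red R',625,384,.122); f('red L',583,590,.122);f('red R',626,590,.122)
p=t2w(0,0);go((*p,.24,90.8))
```

```text
lipL nose near [-10.9 -52.1]
lipR nose near [ 13.6 -52.1]
lipL nose far [-10.8 -30.9]
lipR nose far [ 13.5 -30.9]
lipL out near [-23.  -51.1]
lipR out near [ 25.3 -51.1]
endwall L [-20.8 -68.4]
endwall R [ 23.8 -68.4]
red L [ -4.4 -75.5]
red R [  8.3 -75.5]
red L [  -4.  -138.4]
red R [   9.1 -138.5]
t 11.2 tcp [0.4614 0.2342 0.2367] [ 1.7996e+02 -3.0000e-02  7.2520e+01] F [-0.4  0.3 -2.4] gap 0.0311 track [ 0.0062 -0.0165]
0.0137 -0.0111 -0.0033 0.0 -0.0 -18.3 | rows 3
```

Run:
```python
from h import *
p=t2w(.0015,0);go((*p,.22,90.8))
```

```text
t 11.2 tcp [0.4614 0.2342 0.2367] [ 1.7996e+02 -3.0000e-02  7.2520e+01] F [-0.4  0.3 -2.4] gap 0.0311 track [ 0.0062 -0.0165]
0.0142 -0.0097 0.0167 0.0 -0.0 -18.3 | rows 3
```

Request:
{"fn": "step_arm", "kwargs": {"commands": "0.0142 -0.0097 0.0167 0 0 -18.3;0.0142 -0.0097 0.0167 0 0 -18.3;0.0142 -0.0097 0.0167 0 0 -18.3;0.0142 -0.0097 0.0167 0 0 -18.3;0.0142 -0.0097 0.0167 0 0 -18.3;0.0142 -0.0097 0.0167 0 0 -18.3"}}

```text
time_s: 11.75
eef_pos: [0.4564, 0.2512, 0.2205]
orientation: [179.9, -0.0, 90.8]
force: [-0.2, -0.9, -2.2]
finger_gap: 0.0307
finger_force: 40.7
```

Run:
```python
from h import *
p=t2w(.0015,0);go((*p,.18,90.8),(*p,.167,90.8))
```

```text
t 11.8 tcp [0.4564 0.2512 0.2205] [ 1.7989e+02 -4.0000e-02  9.0780e+01] F [-0.2 -0.9 -2.2] gap 0.0307 track [0.0014 0.0005]
-0.0006 -0.0 0.0405 0.1 -0.0 -0.0 | rows 1
-0.0006 -0.0 0.0535 0.1 -0.0 -0.0 | rows 2
```

Request:
{"fn": "step_arm", "kwargs": {"commands": "-0.0005 0 0.015 0 0 0;-0.0005 0 0.03 0 0 0;-0.0005 0 0.04 0 0 0;-0.0005 0 0.045 0 0 0;-0.0005 0 0.049 0 0 0;-0.0005 0 0.052 0 0 0;-0.0005 0 0.0525 0 0 0"}}

```text
time_s: 12.45
eef_pos: [0.4564, 0.251, 0.1679]
orientation: [179.9, -0.0, 90.9]
force: [-0.4, -0.2, -0.0]
finger_gap: 0.0309
finger_force: 40.9
```

Run:
```python
from h import *
go()
```

```text
t 12.4 tcp [0.4564 0.251  0.1679] [ 1.7989e+02 -4.0000e-02  9.0910e+01] F [-0.4 -0.2 -0. ] gap 0.0309 track [0.0015 0.0003]
```

Request:
{"fn": "step_arm", "kwargs": {"commands": "0 0 0.003 0 0 0;0 0 0.007 0 0 0;0 0 0.011 0 0 0;0 0 0.015 0 0 0;0 0 0.019 0 0 0;0 0 0.023 0 0 0;0 0 0.027 0 0 0;0 0 0.0305 0 0 0;0 0 0.0305 0 0 0;0 0 0.0305 0 0 0", "newtons": 100}}

```text
time_s: 13.45
eef_pos: [0.4562, 0.251, 0.1371]
orientation: [179.9, -0.0, 90.9]
force: [0.4, 2.6, 3.6]
finger_gap: 0.0293
finger_force: 100.3
```

Run:
```python
from h import *
go()
c=capture("wrist"); cv2.imwrite("pics/w5.png",c["img"])
```

```text
t 13.4 tcp [0.4562 0.251  0.1371] [ 1.7994e+02 -3.0000e-02  9.0900e+01] F [0.4 2.6 3.6] gap 0.0293 track [0.0012 0.0003]
```

View pics/w5.png

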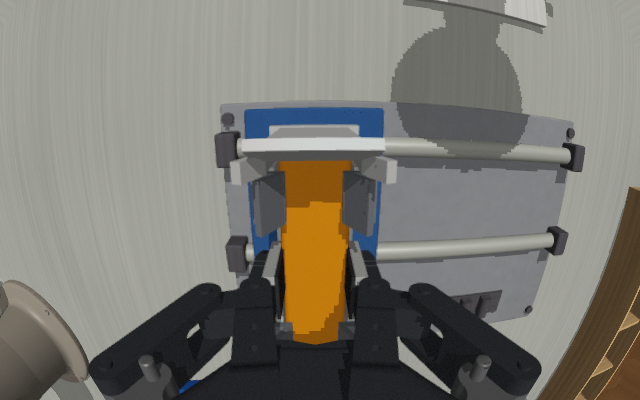

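Request:
{"fn": "step_arm", "kwargs": {"commands": "0 0 0 0 0 0;0 0 0 0 0 0;0 0 0 0 0 0;0 0 0 0 0 0;0 0 0 0 0 0;0 0 -0.05 0 0 0;0 0 -0.095 0 0 0;0 0 -0.095 0 0 0", "fingers": 1}}

```text
time_s: 14.3
eef_pos: [0.4588, 0.2519, 0.2382]
orientation: [179.3, -0.2, 90.9]
force: [0.9, 0.0, -0.8]
finger_gap: 0.0855
finger_force: 0.0
```

```bash
sed -i "s/'green':(50,80)/'green':(50,90)/; s/>140)&/>110)\&/; s/>70)/>50)/" h.py
python3 - <<'E'
from h import *
t=capture("top")
for b in bars(t): print(*b)
c=capture("wrist")
hs=cv2.cvtColor(c["img"],cv2.COLOR_BGR2HSV); cv2.imwrite("pics/w6.png",c["img"])
m=cv2.inRange(hs,(8,150,60),(17,255,255)); ys,xs=np.nonzero(m)
print('amber px',xs.min(),xs.max(),ys.min(),ys.max())
for u,v in((xs.min(),ys.mean()),(xs.max(),ys.mean()),(xs.mean(),ys.min()),(xs.mean(),ys.max())): print((w2t(wray(c,u,v,.130))*1000).round(1))
go()
E
```

```text
amber [ 275. -350.] 108 20 5.4 [413. 273.]
amber [ 623. -445.] 142 82 -2.0 [440. 170.]
yellow [ 613. -282.] 110 32 -22.2 [390. 176.]
green [ 475. -138.] 88 30 12.8 [349. 218.]
blue [ 265. -477.] 148 41 74.6 [450. 278.]
blue [341. -17.] 143 41 15.9 [314. 257.]
blue [ 462. -414.] 108 32 -14.5 [430. 220.]
red [ 440. -263.] 109 32 1.4 [385. 228.]
amber px 290 639 20 399
[-18.4 -57.3]
[ 493.2 -111. ]
[254.6 184. ]
[ 544.7 -425.4]
t 14.4 tcp [0.4564 0.2509 0.233 ] [ 1.798e+02 -7.000e-02  9.091e+01] F [-0.3  0.2 -0.8] gap 0.0854 track [0.0014 0.0003]
```

Run:
```python
from h import *
t=pickle.load(open("top.pkl","rb")); hs=cv2.cvtColor(t["img"],cv2.COLOR_BGR2HSV); print(hs[220,350],hs[208,345],hs[233,353],hs[228,352])
P=[ray(t,300+x/4,150+y/4,.016)[:2]*1000 for x,y in((168,222),(204,214),(235,340),(197,348))]; print(np.round(P),np.mean(P,0), cv2.minAreaRect(np.array(P,np.float32)))
go((.466,-.139,.12,12.8))
```

```text
[ 68 137  95] [ 67 129  99] [ 68 138  98] [ 67 134  97]
[[ 515. -115.]
 [ 521. -146.]
 [ 414. -170.]
 [ 408. -138.]] [ 464.75550251 -142.31907003] ((464.7274475097656, -142.6993408203125), (109.64277648925781, 32.78152847290039), 11.842949867248535)
t 14.4 tcp [0.4564 0.2509 0.233 ] [ 1.798e+02 -7.000e-02  9.091e+01] F [-0.3  0.2 -0.8] gap 0.0854 track [0.0014 0.0003]
-0.3902 0.0031 0.1126 0.1 -0.2 78.1 | rows 10
```

Run:
```python
from h import *
go((.465,-.1415,.13,12.),(.465,-.1415,.0265,12.))
```

```text
t 14.4 tcp [0.4564 0.2509 0.233 ] [ 1.798e+02 -7.000e-02  9.091e+01] F [-0.3  0.2 -0.8] gap 0.0854 track [0.0014 0.0003]
-0.3926 0.0021 0.1026 0.1 -0.2 78.9 | rows 10
-0.3928 0.0017 0.2061 0.1 -0.2 78.9 | rows 10
```

Request:
{"fn": "step_arm", "kwargs": {"commands": "-0.3926 0.002 0.1 0 -0.2 79;-0.3926 0.002 0.1 0 -0.2 79;-0.3926 0.002 0.1 0 -0.2 79;-0.3926 0.002 0.1 0 -0.2 79;-0.3926 0.002 0.1 0 -0.2 79;-0.3926 0.002 0.1 0 -0.2 79;-0.3926 0.002 0.1 0 -0.2 79;-0.3926 0.002 0.1 0 -0.2 79;-0.3926 0.002 0.1 0 -0.2 79;-0.3926 0.002 0.1 0 -0.2 79"}}

```text
time_s: 15.4
eef_pos: [0.463, -0.1427, 0.1299]
orientation: [-180.0, 0.3, 11.6]
force: [-0.8, 0.8, -0.2]
finger_gap: 0.085
finger_force: 0.0
```

```bash
cat >> h.py <<'E'
def wbar(c,col,z=.016):
    hs=cv2.cvtColor(c["img"],cv2.COLOR_BGR2HSV).astype(int); h=hs[...,0]; h[h<8]+=180; a,b=HUES[col]
    m=((h>=a)&(h<=b)&(hs[...,1]>110)&(hs[...,2]>50)).astype(np.uint8)
    for q in cv2.findContours(m,0,2)[0]:
        if cv2.contourArea(q)<800: continue
        P=np.array([wray(c,u,v,z)[:2]*1000 for u,v in q[:,0]],np.float32); print('wrist',col,cv2.minAreaRect(P))
E
python3 - <<'E'
from h import *
go((.465,-.1415,.07,12.),(.465,-.1415,.0265,12.))
wbar(capture("wrist"),'green')
E
```

```text
t 15.4 tcp [ 0.463  -0.1427  0.1299] [-179.96    0.26   11.57] F [-0.8  0.8 -0.2] gap 0.085 track [ 0.0025 -0.3935]
0.0025 -0.0007 0.0599 -0.0 0.3 -0.4 | rows 2
0.0027 -0.0007 0.1034 -0.0 0.3 -0.4 | rows 3
wrist green ((467.28466796875, -142.5880126953125), (108.41475677490234, 30.825605392456055), 11.975153923034668)
```

Request:
{"fn": "step_arm", "kwargs": {"commands": "0.0035 0.0003 0.05 0 0.3 -0.4;0.0035 0.0003 0.09 0 0.3 -0.4;0.0035 0.0003 0.1034 0 0.3 -0.4;0.0035 0.0003 0.1034 0 0.3 -0.4;0.0035 0.0003 0.1034 0 0.3 -0.4;0.0035 0.0003 0.1034 0 0.3 -0.4"}}

```text
time_s: 16.05
eef_pos: [0.4687, -0.1411, 0.0298]
orientation: [179.8, -0.3, 12.4]
force: [0.7, -0.7, -0.1]
finger_gap: 0.0858
finger_force: 0.0
```

Request:
{"fn": "step_arm", "kwargs": {"commands": "0 0 0 0 0 0;0 0 0 0 0 0;0 0 0 0 0 0;0 0 0 0 0 0;0 0 0 0 0 0;0 0 0 0 0 0", "fingers": -1, "newtons": 40}}

```text
time_s: 16.65
eef_pos: [0.4681, -0.1415, 0.0292]
orientation: [179.9, -0.3, 12.3]
force: [-0.9, -0.4, 5.7]
finger_gap: 0.0307
finger_force: 40.1
```

Run:
```python
from h import *
p=t2w(.0015,.0);go((*p,.235,90.8))
```

```text
t 16.6 tcp [ 0.4681 -0.1415  0.0292] [179.87  -0.27  12.3 ] F [-0.9 -0.4  5.7] gap 0.0307 track [ 0.0076 -0.3924]
0.0731 -0.3852 -0.2064 0.3 -0.1 -78.5 | rows 10
```

Request:
{"fn": "step_arm", "kwargs": {"commands": "0 0 -0.05 0 0 0;0.018 -0.08 -0.1 0 0 -10;0.0745 -0.385 -0.206 0 0 -78.5;0.0745 -0.385 -0.206 0 0 -78.5;0.0745 -0.385 -0.206 0 0 -78.5;0.0745 -0.385 -0.206 0 0 -78.5;0.0745 -0.385 -0.206 0 0 -78.5;0.0745 -0.385 -0.206 0 0 -78.5;0.0745 -0.385 -0.206 0 0 -78.5;0.0745 -0.385 -0.206 0 0 -78.5"}}

```text
time_s: 17.65
eef_pos: [0.4573, 0.2544, 0.2357]
orientation: [179.6, -0.0, 90.2]
force: [1.0, 0.5, -2.1]
finger_gap: 0.0311
finger_force: 40.6
```

Run:
```python
from h import *
p=t2w(.0015,.0015);go((*p,.22,90.8))
```

```text
t 17.6 tcp [0.4573 0.2544 0.2357] [ 1.7963e+02 -4.0000e-02  9.0180e+01] F [ 1.   0.5 -2.1] gap 0.0311 track [0.0024 0.0037]
-0.0023 -0.001 0.0157 0.4 -0.0 -0.6 | rows 1
```

Request:
{"fn": "step_arm", "kwargs": {"commands": "-0.0015 -0.001 0.012 0.2 0 -0.6;-0.0015 -0.001 0.016 0.2 0 -0.6;-0.0015 -0.001 0.016 0.2 0 -0.6;-0.0015 -0.001 0.016 0.2 0 -0.6"}}

```text
time_s: 18.05
eef_pos: [0.4567, 0.2481, 0.2175]
orientation: [-180.0, 0.1, 90.1]
force: [-0.6, -0.4, -0.8]
finger_gap: 0.031
finger_force: 40.6
```

Run:
```python
from h import *
p=t2w(.0015,.0015);go((*p,.169,90.8),(*p,.139,90.8))
```

```text
t 18.1 tcp [0.4567 0.2481 0.2175] [-1.7996e+02  1.0000e-01  9.0090e+01] F [-0.6 -0.4 -0.8] gap 0.031 track [ 0.0017 -0.0026]
0.0042 -0.0002 0.0485 -0.0 0.1 -0.7 | rows 1
0.0042 -0.0002 0.0785 -0.0 0.1 -0.7 | rows 2
```

Request:
{"fn": "step_arm", "kwargs": {"commands": "0 0 0 0 0 -0.3;0 0 0 0 0 -0.3;0 0 0 0 0 -0.3;0 0 0 0 0 -0.3"}}

```text
time_s: 18.45
eef_pos: [0.4568, 0.2492, 0.2183]
orientation: [179.9, 0.1, 90.5]
force: [0.0, -0.5, -1.6]
finger_gap: 0.0313
finger_force: 40.6
```

Run:
```python
from h import *
p=t2w(.0015,.0015);go((*p,.169,90.8),(*p,.139,90.8))
```

```text
t 18.4 tcp [0.4568 0.2492 0.2183] [1.7994e+02 5.0000e-02 9.0540e+01] F [ 0.  -0.5 -1.6] gap 0.0313 track [ 0.0019 -0.0015]
0.003 -0.0004 0.0493 0.1 0.1 -0.3 | rows 1
0.0031 -0.0005 0.0793 0.1 0.1 -0.3 | rows 2
```

Descend then push.

Request:
{"fn": "step_arm", "kwargs": {"commands": "0.003 -0.0004 0.015 0 0 -0.3;0.003 -0.0004 0.03 0 0 -0.3;0.003 -0.0004 0.04 0 0 -0.3;0.003 -0.0004 0.046 0 0 -0.3;0.003 -0.0004 0.049 0 0 -0.3;0.003 -0.0004 0.049 0 0 -0.3"}}

```text
time_s: 19.05
eef_pos: [0.4566, 0.2523, 0.1694]
orientation: [179.9, 0.1, 90.9]
force: [-0.6, -0.4, -1.3]
finger_gap: 0.0311
finger_force: 40.6
```

Request:
{"fn": "step_arm", "kwargs": {"commands": "0 0 0.003 0 0 0;0 0 0.007 0 0 0;0 0 0.011 0 0 0;0 0 0.015 0 0 0;0 0 0.019 0 0 0;0 0 0.023 0 0 0;0 0 0.027 0 0 0;0 0 0.031 0 0 0;0 0 0.031 0 0 0;0 0 0.031 0 0 0", "newtons": 100}}

```text
time_s: 20.05
eef_pos: [0.4564, 0.2525, 0.1381]
orientation: [180.0, 0.0, 90.8]
force: [0.2, 2.1, 3.8]
finger_gap: 0.0291
finger_force: 99.4
```

Run:
```python
from h import *
go()
c=capture("wrist"); cv2.imwrite("pics/w7.png",c["img"])
```

```text
t 20.1 tcp [0.4564 0.2525 0.1381] [1.7996e+02 3.0000e-02 9.0840e+01] F [0.2 2.1 3.8] gap 0.0291 track [0.0015 0.0018]
```

View pics/w7.png

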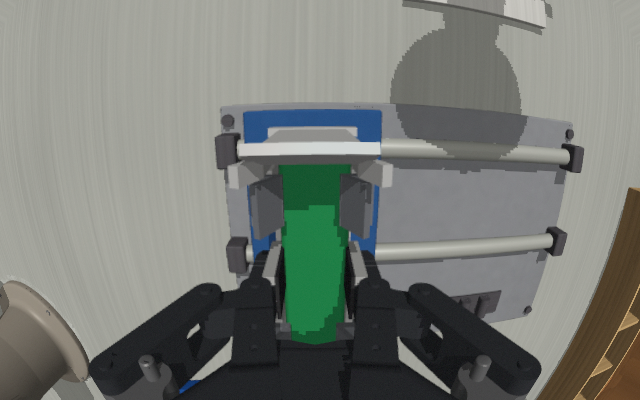

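Request:
{"fn": "step_arm", "kwargs": {"commands": "0 0 0 0 0 0;0 0 0 0 0 0;0 0 0 0 0 0;0 0 0 0 0 0;0 0 0 0 0 0;0 0 -0.05 0 0 0;0 0 -0.095 0 0 0;0 0 -0.095 0 0 0;0 0 -0.095 0 0 0", "fingers": 1}}

```text
time_s: 21.0
eef_pos: [0.4565, 0.2524, 0.234]
orientation: [179.8, 0.0, 90.9]
force: [-0.7, -0.6, 0.3]
finger_gap: 0.0853
finger_force: 0.0
```

Run:
```python
from h import *
t=capture("top")
for b in bars(t): print(*b)
go((.439,-.262,.13,1.4))
```

```text
amber [ 275. -350.] 108 19 5.3 [413. 276.]
amber [ 623. -445.] 142 82 -2.0 [439. 172.]
yellow [ 613. -282.] 110 32 -22.3 [390. 176.]
blue [ 265. -477.] 147 41 74.4 [451. 279.]
blue [341. -17.] 142 41 15.9 [314. 258.]
blue [ 462. -414.] 108 31 -14.5 [430. 220.]
red [ 440. -263.] 109 32 1.4 [385. 225.]
t 21.1 tcp [0.4559 0.2522 0.2327] [1.7999e+02 7.0000e-02 9.0860e+01] F [-0.4  0.3 -0. ] gap 0.0855 track [0.001  0.0015]
-0.5137 -0.0246 0.1033 0.1 0.0 89.5 | rows 11
```

Request:
{"fn": "step_arm", "kwargs": {"commands": "-0.5135 -0.0246 0.1 0 0 89.5;-0.5135 -0.0246 0.1 0 0 89.5;-0.5135 -0.0246 0.1 0 0 89.5;-0.5135 -0.0246 0.1 0 0 89.5;-0.5135 -0.0246 0.1 0 0 89.5;-0.5135 -0.0246 0.1 0 0 89.5;-0.5135 -0.0246 0.1 0 0 89.5;-0.5135 -0.0246 0.1 0 0 89.5;-0.5135 -0.0246 0.1 0 0 89.5;-0.5135 -0.0246 0.1 0 0 89.5", "fingers": 0.1}}

```text
time_s: 22.05
eef_pos: [0.4388, -0.2397, 0.1361]
orientation: [-179.9, 0.1, 4.5]
force: [1.7, 0.4, 0.5]
finger_gap: 0.0469
finger_force: 0.0
```

Run:
```python
from h import *
go((.440,-.262,.12,1.4))
wbar(capture("wrist"),'red')
```

```text
t 22.1 tcp [ 0.4388 -0.2397  0.1361] [-1.7992e+02  1.0000e-01  4.5400e+00] F [1.7 0.4 0.5] gap 0.0469 track [-0.0231 -0.4901]
-0.0005 0.0224 0.0161 -0.1 0.1 3.1 | rows 1
wrist red ((440.4389953613281, -269.74798583984375), (108.41893768310547, 31.505952835083008), 0.32205429673194885)
```

Request:
{"fn": "step_arm", "kwargs": {"commands": "-0.0005 0.0224 0.016 0 0 3.1;-0.0005 0.0224 0.016 0 0 3.1;-0.0005 0.0224 0.016 0 0 3.1;-0.0005 0.0224 0.016 0 0 3.1;-0.0005 0.0224 0.016 0 0 3.1;-0.0005 0.0224 0.016 0 0 3.1"}}

```text
time_s: 22.7
eef_pos: [0.4419, -0.2599, 0.1227]
orientation: [179.9, -0.1, 1.9]
force: [-0.1, -0.4, -0.3]
finger_gap: 0.0466
finger_force: 0.0
```

Run:
```python
from h import *
wbar(capture("wrist"),'red')
go((.440,-.2625,.0275,1.4))
```

```text
wrist red ((440.9764404296875, -266.3597412109375), (109.06192016601562, 31.256444931030273), 1.1368489265441895)
t 22.8 tcp [ 0.442  -0.2601  0.1227] [ 1.7992e+02 -8.0000e-02  1.8900e+00] F [0.  0.  0.3] gap 0.047 track [-0.0202 -0.5105]
-0.0022 0.0022 0.0952 0.1 -0.1 0.5 | rows 2
```

Request:
{"fn": "step_arm", "kwargs": {"commands": "-0.0015 0.0037 0.04 0 0 0.5;-0.0015 0.0037 0.08 0 0 0.5;-0.0015 0.0037 0.095 0 0 0.5;-0.0015 0.0037 0.095 0 0 0.5;-0.0015 0.0037 0.095 0 0 0.5;-0.0015 0.0037 0.095 0 0 0.5"}}

```text
time_s: 23.35
eef_pos: [0.4412, -0.265, 0.0286]
orientation: [179.8, -0.2, 1.3]
force: [0.4, 0.2, -0.1]
finger_gap: 0.0468
finger_force: 0.0
```

Request:
{"fn": "step_arm", "kwargs": {"commands": "0 0 0 0 0 0;0 0 0 0 0 0;0 0 0 0 0 0;0 0 0 0 0 0;0 0 0 0 0 0;0 0 0 0 0 0", "fingers": -1, "newtons": 40}}

```text
time_s: 23.95
eef_pos: [0.4412, -0.265, 0.0287]
orientation: [179.8, -0.2, 1.3]
force: [-0.7, 0.7, 5.7]
finger_gap: 0.0308
finger_force: 40.3
```

Run:
```python
from h import *
p=t2w(.0015,.0005);go((*p,.225,90.8))
```

```text
t 23.9 tcp [ 0.4412 -0.265   0.0287] [179.83  -0.18   1.32] F [-0.7  0.7  5.7] gap 0.0308 track [-0.021  -0.5155]
0.0278 -0.5152 -0.1977 0.3 -0.0 -89.5 | rows 12
```

Request:
{"fn": "step_arm", "kwargs": {"commands": "0 0 -0.05 0 0 0;0 0 -0.1 0 0 0;0.028 -0.515 -0.2 0 0 -89.5;0.028 -0.515 -0.2 0 0 -89.5;0.028 -0.515 -0.2 0 0 -89.5;0.028 -0.515 -0.2 0 0 -89.5;0.028 -0.515 -0.2 0 0 -89.5;0.028 -0.515 -0.2 0 0 -89.5;0.028 -0.515 -0.2 0 0 -89.5;0.028 -0.515 -0.2 0 0 -89.5"}}

```text
time_s: 24.95
eef_pos: [0.4521, 0.1301, 0.204]
orientation: [179.9, 0.0, 70.4]
force: [1.5, -0.5, -1.9]
finger_gap: 0.0312
finger_force: 40.6
```

Run:
```python
from h import *
p=t2w(.0015,.0005);go((*p,.225,90.8))
```

```text
t 24.9 tcp [0.4521 0.1301 0.204 ] [1.7987e+02 1.0000e-02 7.0420e+01] F [ 1.5 -0.5 -1.9] gap 0.0312 track [-0.0046 -0.1205]
0.1155 -0.0364 -0.0211 0.1 0.0 -20.4 | rows 3
```

Request:
{"fn": "step_arm", "kwargs": {"commands": "0.03 -0.01 -0.021 0 0 -8;0.1155 -0.0364 -0.021 0 0 -20.4;0.1155 -0.0364 -0.021 0 0 -20.4;0.1155 -0.0364 -0.021 0 0 -20.4;0.1155 -0.0364 -0.021 0 0 -20.4;0.1155 -0.0364 -0.021 0 0 -20.4;0.1155 -0.0364 -0.021 0 0 -20.4;0.1155 -0.0364 -0.021 0 0 -20.4;0.1155 -0.0364 -0.021 0 0 -20.4"}}

```text
time_s: 25.85
eef_pos: [0.4579, 0.2484, 0.224]
orientation: [179.9, 0.1, 90.4]
force: [-0.4, -0.0, -1.0]
finger_gap: 0.0309
finger_force: 40.6
```

Run:
```python
from h import *
p=t2w(.0015,.0005);go((*p,.1695,90.8))
```

```text
t 25.9 tcp [0.4579 0.2484 0.224 ] [1.7994e+02 6.0000e-02 9.0390e+01] F [-0.4 -0.  -1. ] gap 0.0309 track [ 0.0029 -0.0023]
0.0028 -0.0015 0.0545 0.1 0.1 -0.4 | rows 2
```

Request:
{"fn": "step_arm", "kwargs": {"commands": "0.0028 -0.0014 0.015 0 0 -0.4;0.0028 -0.0014 0.03 0 0 -0.4;0.0028 -0.0014 0.042 0 0 -0.4;0.0028 -0.0014 0.049 0 0 -0.4;0.0028 -0.0014 0.054 0 0 -0.4;0.0028 -0.0014 0.0545 0 0 -0.4"}}

```text
time_s: 26.45
eef_pos: [0.4565, 0.2518, 0.1692]
orientation: [179.9, 0.1, 90.9]
force: [0.8, -0.8, -1.5]
finger_gap: 0.0309
finger_force: 40.6
```

Request:
{"fn": "step_arm", "kwargs": {"commands": "0 0 0.003 0 0 0;0 0 0.007 0 0 0;0 0 0.011 0 0 0;0 0 0.015 0 0 0;0 0 0.019 0 0 0;0 0 0.023 0 0 0;0 0 0.027 0 0 0;0 0 0.031 0 0 0;0 0 0.031 0 0 0;0 0 0.031 0 0 0", "newtons": 100}}

```text
time_s: 27.45
eef_pos: [0.4564, 0.2521, 0.1384]
orientation: [179.9, 0.0, 90.9]
force: [-0.2, 2.1, 3.6]
finger_gap: 0.0291
finger_force: 99.6
```

Run:
```python
from h import *
go()
wbar(capture("wrist"),'red',.126)
```

```text
t 27.4 tcp [0.4564 0.2521 0.1384] [1.7994e+02 3.0000e-02 9.0860e+01] F [-0.2  2.1  3.6] gap 0.0291 track [0.0015 0.0015]
wrist red ((454.9220275878906, 252.06149291992188), (31.17462158203125, 102.60281372070312), 0.8682705760002136)
```

Request:
{"fn": "step_arm", "kwargs": {"commands": "0 0 0 0 0 0;0 0 0 0 0 0;0 0 0 0 0 0;0 0 0 0 0 0;0 0 0 0 0 0;0 0 -0.05 0 0 0;0 0 -0.095 0 0 0;0 0 -0.095 0 0 0;0 0 -0.095 0 0 0;0 0 -0.095 0 0 0", "fingers": 1}}

```text
time_s: 28.5
eef_pos: [0.4555, 0.2517, 0.2322]
orientation: [-179.9, 0.1, 90.9]
force: [0.9, -0.9, -0.8]
finger_gap: 0.0857
finger_force: 0.0
```

Run:
```python
from h import *
wbar(capture("wrist"),'red',.130)
t=capture("top")
for b in bars(t): print(*b)
go((.6125,-.282,.13,-22))
```

```text
wrist red ((454.9642028808594, 251.7523956298828), (31.092485427856445, 106.91017150878906), 0.8461503386497498)
amber [ 275. -349.] 108 20 5.6 [413. 274.]
amber [ 623. -445.] 142 82 -2.0 [438. 170.]
yellow [ 613. -282.] 110 32 -22.2 [390. 176.]
blue [ 265. -477.] 147 41 74.6 [451. 278.]
blue [341. -17.] 143 41 15.9 [314. 257.]
blue [ 462. -414.] 108 32 -14.5 [430. 220.]
t 28.6 tcp [0.4556 0.2517 0.2318] [-1.7988e+02  1.2000e-01  9.0870e+01] F [-0.7  0.9  0.4] gap 0.0852 track [0.0006 0.001 ]
-0.5358 0.149 0.1026 0.0 0.2 112.9 | rows 14
```

Request:
{"fn": "step_arm", "kwargs": {"commands": "-0.5358 0.149 0.1 0 0.2 113;-0.5358 0.149 0.1 0 0.2 113;-0.5358 0.149 0.1 0 0.2 113;-0.5358 0.149 0.1 0 0.2 113;-0.5358 0.149 0.1 0 0.2 113;-0.5358 0.149 0.1 0 0.2 113;-0.5358 0.149 0.1 0 0.2 113;-0.5358 0.149 0.1 0 0.2 113;-0.5358 0.149 0.1 0 0.2 113;-0.5358 0.149 0.1 0 0.2 113", "fingers": 0.5}}

```text
time_s: 29.6
eef_pos: [0.595, -0.222, 0.1436]
orientation: [-179.9, -0.0, 4.6]
force: [1.2, 0.4, -0.3]
finger_gap: 0.0641
finger_force: 0.0
```

Run:
```python
from h import *
go((.6125,-.282,.13,-22))
```

```text
t 29.6 tcp [ 0.595  -0.222   0.1436] [-1.7988e+02 -3.0000e-02  4.5600e+00] F [ 1.2  0.4 -0.3] gap 0.0641 track [ 0.1334 -0.4746]
0.0126 0.0612 0.0135 -0.1 -0.0 26.6 | rows 4
```

Request:
{"fn": "step_arm", "kwargs": {"commands": "0.0126 0.0612 0.0135 0 0 26.6;0.0126 0.0612 0.0135 0 0 26.6;0.0126 0.0612 0.0135 0 0 26.6;0.0126 0.0612 0.0135 0 0 26.6;0.0126 0.0612 0.0135 0 0 26.6;0.0126 0.0612 0.0135 0 0 26.6;0.0126 0.0612 0.0135 0 0 26.6;0.0126 0.0612 0.0135 0 0 26.6"}}

```text
time_s: 30.4
eef_pos: [0.6133, -0.2796, 0.1322]
orientation: [-179.9, -0.1, -21.6]
force: [-0.6, 0.2, -0.2]
finger_gap: 0.0641
finger_force: 0.0
```

Run:
```python
from h import *
wbar(capture("wrist"),'yellow')
go((.613,-.282,.0275,-22))
```

```text
wrist yellow ((614.4470825195312, -286.19171142578125), (31.40957260131836, 108.72943878173828), 68.05760955810547)
t 30.4 tcp [ 0.6133 -0.2797  0.1322] [-1.7991e+02 -1.4000e-01 -2.1600e+01] F [-0.4  0.5  0.5] gap 0.0638 track [ 0.1508 -0.5326]
0.0003 0.0024 0.1047 -0.1 -0.1 0.4 | rows 3
```

Request:
{"fn": "step_arm", "kwargs": {"commands": "0.0016 0.0034 0.05 0 0 0.4;0.0016 0.0034 0.09 0 0 0.4;0.0016 0.0034 0.104 0 0 0.4;0.0016 0.0034 0.104 0 0 0.4;0.0016 0.0034 0.104 0 0 0.4;0.0016 0.0034 0.104 0 0 0.4"}}

```text
time_s: 31.05
eef_pos: [0.6151, -0.2845, 0.0306]
orientation: [-179.9, -0.4, -22.1]
force: [-0.3, 0.2, 0.7]
finger_gap: 0.0638
finger_force: 0.0
```

Request:
{"fn": "step_arm", "kwargs": {"commands": "0 0 0 0 0 0;0 0 0 0 0 0;0 0 0 0 0 0;0 0 0 0 0 0;0 0 0 0 0 0;0 0 0 0 0 0", "fingers": -1, "newtons": 40}}

```text
time_s: 31.65
eef_pos: [0.6143, -0.284, 0.0294]
orientation: [-179.9, -0.2, -22.1]
force: [0.1, 0.5, 6.3]
finger_gap: 0.0311
finger_force: 41.3
```

Run:
```python
from h import *
a=np.radians(-22);e=get_state()["eef_pos"][:2]; off=np.dot(np.array([.6135,-.284])-e,[np.cos(a),np.sin(a)]); print('off',off)
p=t2w(.0015,-off);go((*p,.225,90.8))
```

```text
off -0.0007592868830310837
t 31.6 tcp [ 0.6143 -0.284   0.0294] [-179.92   -0.24  -22.07] F [0.1 0.5 6.3] gap 0.0311 track [ 0.1518 -0.5369]
-0.3467 -0.4372 -0.1964 0.2 -0.2 -112.9 | rows 14
```

Request:
{"fn": "step_arm", "kwargs": {"commands": "0 0 -0.05 0 0 0;0 0 -0.1 0 0 0;-0.3467 -0.437 -0.2 0 0 -113;-0.3467 -0.437 -0.2 0 0 -113;-0.3467 -0.437 -0.2 0 0 -113;-0.3467 -0.437 -0.2 0 0 -113;-0.3467 -0.437 -0.2 0 0 -113;-0.3467 -0.437 -0.2 0 0 -113;-0.3467 -0.437 -0.2 0 0 -113;-0.3467 -0.437 -0.2 0 0 -113"}}

```text
time_s: 32.65
eef_pos: [0.5013, 0.0956, 0.199]
orientation: [179.9, -0.1, 47.0]
force: [1.4, 0.5, -1.0]
finger_gap: 0.031
finger_force: 40.6
```

Run:
```python
from h import *
p=t2w(.0015,.0008);go((*p,.225,90.8))
```

```text
t 32.6 tcp [0.5013 0.0956 0.199 ] [ 1.7993e+02 -1.3000e-01  4.7020e+01] F [ 1.4  0.5 -1. ] gap 0.031 track [ 0.0442 -0.1557]
0.0835 -0.139 -0.026 0.1 -0.1 -43.8 | rows 6
```

Request:
{"fn": "step_arm", "kwargs": {"commands": "0.02 -0.033 -0.026 0 0 -8;0.0835 -0.139 -0.026 0 0 -43.8;0.0835 -0.139 -0.026 0 0 -43.8;0.0835 -0.139 -0.026 0 0 -43.8;0.0835 -0.139 -0.026 0 0 -43.8;0.0835 -0.139 -0.026 0 0 -43.8;0.0835 -0.139 -0.026 0 0 -43.8;0.0835 -0.139 -0.026 0 0 -43.8;0.0835 -0.139 -0.026 0 0 -43.8;0.0835 -0.139 -0.026 0 0 -43.8"}}

```text
time_s: 33.65
eef_pos: [0.4587, 0.2495, 0.2246]
orientation: [179.9, -0.0, 90.4]
force: [-0.1, -0.5, -1.6]
finger_gap: 0.0308
finger_force: 40.6
```

Run:
```python
from h import *
p=t2w(.0015,.0008);go((*p,.170,90.8))
```

```text
t 33.6 tcp [0.4587 0.2495 0.2246] [ 1.7986e+02 -4.0000e-02  9.0360e+01] F [-0.1 -0.5 -1.6] gap 0.0308 track [ 0.0037 -0.0012]
0.0019 -0.0024 0.0546 0.1 -0.0 -0.4 | rows 2
```

Request:
{"fn": "step_arm", "kwargs": {"commands": "0.002 -0.0022 0.015 0 0 -0.4;0.002 -0.0022 0.03 0 0 -0.4;0.002 -0.0022 0.042 0 0 -0.4;0.002 -0.0022 0.049 0 0 -0.4;0.002 -0.0022 0.054 0 0 -0.4;0.002 -0.0022 0.0546 0 0 -0.4"}}

```text
time_s: 34.25
eef_pos: [0.4565, 0.252, 0.1698]
orientation: [179.9, -0.0, 90.9]
force: [-0.1, -0.0, -1.5]
finger_gap: 0.0307
finger_force: 40.6
```

Request:
{"fn": "step_arm", "kwargs": {"commands": "0 0 0.003 0 0 0;0 0 0.007 0 0 0;0 0 0.011 0 0 0;0 0 0.015 0 0 0;0 0 0.019 0 0 0;0 0 0.023 0 0 0;0 0 0.027 0 0 0;0 0 0.031 0 0 0;0 0 0.031 0 0 0;0 0 0.031 0 0 0", "newtons": 100}}

```text
time_s: 35.25
eef_pos: [0.457, 0.2523, 0.1397]
orientation: [179.8, -0.1, 90.9]
force: [0.3, -0.1, 5.0]
finger_gap: 0.0292
finger_force: 99.2
```

Run:
```python
from h import *
go()
wbar(capture("wrist"),'yellow',.126)
```

```text
t 35.2 tcp [0.457  0.2523 0.1397] [ 1.7976e+02 -8.0000e-02  9.0880e+01] F [ 0.3 -0.1  5. ] gap 0.0292 track [0.0021 0.0016]
wrist yellow ((455.6617126464844, 251.65869140625), (31.371910095214844, 103.89730834960938), 1.1318442821502686)
```

Request:
{"fn": "step_arm", "kwargs": {"commands": "0 0 0 0 0 0;0 0 0 0 0 0;0 0 0 0 0 0;0 0 0 0 0 0;0 0 0 0 0 0;0 0 -0.05 0 0 0;0 0 -0.095 0 0 0;0 0 -0.095 0 0 0;0 0 -0.095 0 0 0;0 0 -0.095 0 0 0", "fingers": 1}}

```text
time_s: 36.3
eef_pos: [0.4555, 0.2517, 0.2327]
orientation: [180.0, 0.0, 90.9]
force: [-0.6, 0.5, 0.5]
finger_gap: 0.0853
finger_force: 0.0
```

Run:
```python
from h import *
wbar(capture("wrist"),'yellow',.130)
t=capture("top")
for b in bars(t): print(*b)
go((.462,-.414,.13,-14.5))
```

```text
wrist yellow ((455.5956115722656, 252.3175506591797), (30.9804630279541, 106.18694305419922), 0.7738680243492126)
amber [ 275. -349.] 108 19 5.3 [412. 275.]
amber [ 623. -445.] 142 82 -2.0 [439. 171.]
blue [ 265. -477.] 147 41 74.6 [451. 279.]
blue [341. -17.] 143 41 15.9 [314. 258.]
blue [ 461. -414.] 107 32 -14.5 [430. 220.]
t 36.4 tcp [0.4556 0.2517 0.2325] [-1.7998e+02  1.0000e-02  9.0880e+01] F [-0.8 -1.2 -0.1] gap 0.0854 track [0.0006 0.001 ]
-0.6657 -0.0037 0.1026 -0.0 0.0 105.4 | rows 14
```

Request:
{"fn": "step_arm", "kwargs": {"commands": "-0.6657 -0.0037 0.1 0 0 105.4;-0.6657 -0.0037 0.1 0 0 105.4;-0.6657 -0.0037 0.1 0 0 105.4;-0.6657 -0.0037 0.1 0 0 105.4;-0.6657 -0.0037 0.1 0 0 105.4;-0.6657 -0.0037 0.1 0 0 105.4;-0.6657 -0.0037 0.1 0 0 105.4;-0.6657 -0.0037 0.1 0 0 105.4;-0.6657 -0.0037 0.1 0 0 105.4;-0.6657 -0.0037 0.1 0 0 105.4", "fingers": 0.1}}

```text
time_s: 37.4
eef_pos: [0.4605, -0.2441, 0.1579]
orientation: [-179.9, -0.1, 4.6]
force: [1.1, 0.1, -0.7]
finger_gap: 0.0471
finger_force: 0.0
```

Run:
```python
from h import *
go((.462,-.414,.13,-14.5))
```

```text
t 37.4 tcp [ 0.4605 -0.2441  0.1579] [-1.7988e+02 -6.0000e-02  4.5600e+00] F [ 1.1  0.1 -0.7] gap 0.0471 track [-0.0015 -0.4948]
-0.012 0.1695 0.0275 -0.1 -0.0 19.1 | rows 4
```

Request:
{"fn": "step_arm", "kwargs": {"commands": "-0.012 0.1695 0.0275 0 0 19.1;-0.012 0.1695 0.0275 0 0 19.1;-0.012 0.1695 0.0275 0 0 19.1;-0.012 0.1695 0.0275 0 0 19.1;-0.012 0.1695 0.0275 0 0 19.1;-0.012 0.1695 0.0275 0 0 19.1;-0.012 0.1695 0.0275 0 0 19.1;-0.012 0.1695 0.0275 0 0 19.1;-0.012 0.1695 0.0275 0 0 19.1"}}

```text
time_s: 38.3
eef_pos: [0.4644, -0.4113, 0.1321]
orientation: [-179.9, -0.1, -14.1]
force: [-0.7, -0.2, 0.5]
finger_gap: 0.0466
finger_force: 0.0
```

Run:
```python
from h import *
wbar(capture("wrist"),'blue')
go((.462,-.4155,.0275,-14.5))
```

```text
wrist blue ((357.3581848144531, -24.359283447265625), (116.68134307861328, 74.33662414550781), 15.910609245300293)
wrist blue ((463.16033935546875, -418.0578918457031), (31.046443939208984, 108.73841094970703), 75.22621154785156)
wrist blue ((465.32354736328125, -774.5211181640625), (283.0723876953125, 11.067242622375488), 2.8171191215515137)
t 38.4 tcp [ 0.4644 -0.4115  0.1321] [-1.7993e+02 -1.5000e-01 -1.4100e+01] F [-0.2 -0.1 -0.5] gap 0.0471 track [ 1.000e-04 -6.622e-01]
-0.0016 0.0046 0.1046 -0.1 -0.2 0.4 | rows 3
```

Request:
{"fn": "step_arm", "kwargs": {"commands": "-0.001 0.0046 0.05 0 0 0.5;-0.001 0.0046 0.09 0 0 0.5;-0.001 0.0046 0.1045 0 0 0.5;-0.001 0.0046 0.1045 0 0 0.5;-0.001 0.0046 0.1045 0 0 0.5;-0.001 0.0046 0.1045 0 0 0.5"}}

```text
time_s: 38.95
eef_pos: [0.4631, -0.4173, 0.0293]
orientation: [180.0, -0.3, -14.7]
force: [-0.2, -0.5, -0.0]
finger_gap: 0.0472
finger_force: 0.0
```

Request:
{"fn": "step_arm", "kwargs": {"commands": "0 0 0 0 0 0;0 0 0 0 0 0;0 0 0 0 0 0;0 0 0 0 0 0;0 0 0 0 0 0;0 0 0 0 0 0", "fingers": -1, "newtons": 40}}

```text
time_s: 39.55
eef_pos: [0.4629, -0.4171, 0.0291]
orientation: [180.0, -0.3, -14.7]
force: [-0.9, 0.5, 6.9]
finger_gap: 0.0311
finger_force: 41.4
```

Run:
```python
from h import *
a=np.radians(-14.5);e=get_state()["eef_pos"][:2]; off=np.dot(np.array([.4625,-.416])-e,[np.cos(a),np.sin(a)]); print('off',off)
p=t2w(.0015,-off);go((*p,.225,90.8))
```

```text
off -0.000677535327173943
t 39.5 tcp [ 0.4629 -0.4171  0.0291] [179.98  -0.28 -14.66] F [-0.9  0.5  6.9] gap 0.0311 track [-0.0015 -0.6678]
-0.1745 -0.645 -0.197 0.3 -0.2 -105.5 | rows 14
```

Request:
{"fn": "step_arm", "kwargs": {"commands": "0 0 -0.05 0 0 0;0 0 -0.1 0 0 0;-0.1745 -0.645 -0.2 0.2 -0.2 -105.5;-0.1745 -0.645 -0.2 0.2 -0.2 -105.5;-0.1745 -0.645 -0.2 0.2 -0.2 -105.5;-0.1745 -0.645 -0.2 0.2 -0.2 -105.5;-0.1745 -0.645 -0.2 0.2 -0.2 -105.5;-0.1745 -0.645 -0.2 0.2 -0.2 -105.5;-0.1745 -0.645 -0.2 0.2 -0.2 -105.5;-0.1745 -0.645 -0.2 0.2 -0.2 -105.5"}}

```text
time_s: 40.55
eef_pos: [0.458, -0.019, 0.1875]
orientation: [-180.0, -0.1, 54.4]
force: [1.6, 0.6, -2.0]
finger_gap: 0.0305
finger_force: 40.6
```

Run:
```python
from h import *
p=t2w(.0015,.0007);go((*p,.225,90.8))
```

```text
t 40.5 tcp [ 0.458  -0.019   0.1875] [-1.7996e+02 -1.1000e-01  5.4420e+01] F [ 1.6  0.6 -2. ] gap 0.0305 track [-0.0008 -0.2697]
0.2191 -0.1586 -0.037 -0.0 -0.1 -36.4 | rows 6
```

Request:
{"fn": "step_arm", "kwargs": {"commands": "0.03 -0.022 -0.037 0 0 -8;0.219 -0.1586 -0.037 0 0 -36.4;0.219 -0.1586 -0.037 0 0 -36.4;0.219 -0.1586 -0.037 0 0 -36.4;0.219 -0.1586 -0.037 0 0 -36.4;0.219 -0.1586 -0.037 0 0 -36.4;0.219 -0.1586 -0.037 0 0 -36.4;0.219 -0.1586 -0.037 0 0 -36.4;0.219 -0.1586 -0.037 0 0 -36.4;0.219 -0.1586 -0.037 0 0 -36.4"}}

```text
time_s: 41.55
eef_pos: [0.4586, 0.2482, 0.2244]
orientation: [-180.0, -0.1, 90.4]
force: [0.1, -0.4, -1.7]
finger_gap: 0.0307
finger_force: 40.6
```

Run:
```python
from h import *
p=t2w(.0015,.0007);go((*p,.170,90.8))
```

```text
t 41.5 tcp [0.4586 0.2482 0.2244] [-1.7999e+02 -1.1000e-01  9.0390e+01] F [ 0.1 -0.4 -1.7] gap 0.0307 track [ 0.0036 -0.0025]
0.0031 -0.0021 0.0544 -0.0 -0.1 -0.4 | rows 2
```

Request:
{"fn": "step_arm", "kwargs": {"commands": "0.003 -0.002 0.015 0 0 -0.4;0.003 -0.002 0.03 0 0 -0.4;0.003 -0.002 0.042 0 0 -0.4;0.003 -0.002 0.049 0 0 -0.4;0.003 -0.002 0.054 0 0 -0.4;0.003 -0.002 0.0545 0 0 -0.4"}}

```text
time_s: 42.15
eef_pos: [0.4566, 0.2522, 0.1696]
orientation: [-180.0, -0.1, 90.9]
force: [0.6, -0.3, -1.4]
finger_gap: 0.0308
finger_force: 40.6
```

Request:
{"fn": "step_arm", "kwargs": {"commands": "0 0 0.003 0 0 0;0 0 0.007 0 0 0;0 0 0.011 0 0 0;0 0 0.015 0 0 0;0 0 0.019 0 0 0;0 0 0.023 0 0 0;0 0 0.027 0 0 0;0 0 0.031 0 0 0;0 0 0.032 0 0 0;0 0 0.032 0 0 0", "newtons": 100}}

```text
time_s: 43.15
eef_pos: [0.4565, 0.2527, 0.1378]
orientation: [-180.0, -0.1, 90.9]
force: [0.1, 1.2, 5.0]
finger_gap: 0.029
finger_force: 102.3
```

Run:
```python
from h import *
go()
c=capture("wrist"); cv2.imwrite("pics/w8.png",c["img"]); wbar(c,'blue',.126)
```

```text
t 43.1 tcp [0.4565 0.2527 0.1378] [-1.7999e+02 -1.3000e-01  9.0890e+01] F [0.1 1.2 5. ] gap 0.029 track [0.0016 0.002 ]
wrist blue ((455.1122131347656, 252.66043090820312), (30.841197967529297, 101.0584716796875), 0.8044532537460327)
wrist blue ((454.2664489746094, 319.88165283203125), (57.995452880859375, 13.161409378051758), 1.232999324798584)
```

Seated. Release and raise, and view from above.

Request:
{"fn": "step_arm", "kwargs": {"commands": "0 0 0 0 0 0;0 0 0 0 0 0;0 0 0 0 0 0;0 0 0 0 0 0;0 0 0 0 0 0;0 0 -0.05 0 0 0;0 0 -0.095 0 0 0;0 0 -0.095 0 0 0;0 0 -0.095 0 0 0;0 0 -0.095 0 0 0", "fingers": 1}}

```text
time_s: 44.2
eef_pos: [0.4557, 0.2521, 0.2315]
orientation: [-179.9, -0.1, 90.9]
force: [0.3, -1.1, 0.4]
finger_gap: 0.0854
finger_force: 0.0
```

Run:
```python
from h import *
c=capture("wrist"); wbar(c,'blue',.130); cv2.imwrite("pics/w9.png",c["img"])
p=t2w(.002,-.12);go((*p,.19,90.8),(*p,.131,90.8))
```

```text
wrist blue ((455.0214538574219, 252.375732421875), (30.91153907775879, 105.80020904541016), 0.926741898059845)
wrist blue ((455.82220458984375, 252.70848083496094), (69.15284729003906, 146.17611694335938), 1.3948743343353271)
t 44.2 tcp [0.4557 0.252  0.2312] [-1.7982e+02 -6.0000e-02  9.0890e+01] F [-0.1 -1.  -0.2] gap 0.0854 track [0.0008 0.0014]
-0.1214 0.0012 0.0411 -0.2 -0.1 0.1 | rows 3
-0.1215 0.0014 0.1001 -0.2 -0.1 0.1 | rows 4
```

View pics/w9.png

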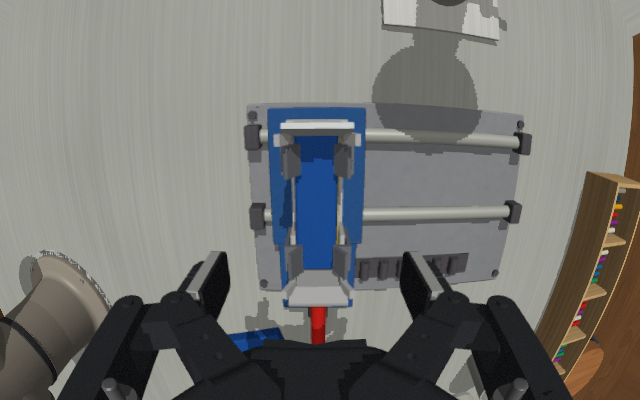

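Request:
{"fn": "step_arm", "kwargs": {"commands": "-0.05 0.0005 0 0 0 0;-0.1 0.001 0.01 0 0 0;-0.1215 0.0014 0.03 0 0 0;-0.1215 0.0014 0.03 0 0 0;-0.1215 0.0014 0.06 0 0 0;-0.1215 0.0014 0.085 0 0 0;-0.1215 0.0014 0.1 0 0 0;-0.1215 0.0014 0.1 0 0 0;-0.1215 0.0014 0.1 0 0 0"}}

```text
time_s: 45.15
eef_pos: [0.4598, 0.1318, 0.1326]
orientation: [-179.9, -0.1, 90.9]
force: [-0.6, 0.3, -0.3]
finger_gap: 0.0856
finger_force: 0.0
```

Request:
{"fn": "step_arm", "kwargs": {"commands": "0 0 0 0 0 0;0 0 0 0 0 0;0 0 0 0 0 0;0 0 0 0 0 0;0 0 0 0 0 0;0 0 0 0 0 0;0 0 0 0 0 0", "fingers": -1, "newtons": 70}}

```text
time_s: 45.85
eef_pos: [0.4601, 0.1311, 0.133]
orientation: [179.9, -0.1, 90.9]
force: [-0.0, -0.6, 5.3]
finger_gap: 0.0118
finger_force: 68.3
```

Request:
{"fn": "step_arm", "kwargs": {"commands": "0 0 -0.005 0 0 0;0 0 -0.01 0 0 0;0 0 -0.015 0 0 0;0 0 -0.02 0 0 0;0 0 -0.02 0 0 0;0 0 -0.02 0 0 0"}}

```text
time_s: 46.45
eef_pos: [0.4595, 0.1311, 0.1523]
orientation: [-180.0, -0.1, 90.9]
force: [0.2, 2.3, -14.0]
finger_gap: 0.0116
finger_force: 68.2
```

Run:
```python
from h import *
e=get_state()["eef_pos"]; p=t2w(.1455,w2t(e)[1]);go((*p,e[2],90.8))
```

```text
t 46.5 tcp [0.4595 0.1311 0.1523] [-1.7996e+02 -1.3000e-01  9.0890e+01] F [  0.2   2.3 -14. ] gap 0.0116 track [ 0.0029 -0.1196]
-0.0002 0.1426 -0.0001 -0.0 -0.1 0.1 | rows 3
```

Request:
{"fn": "step_arm", "kwargs": {"commands": "0 0.012 0 0 0 0;0 0.03 0 0 0 0;0 0.05 0 0 0 0;0 0.07 0 0 0 0;0 0.09 0 0 0 0;0 0.11 0 0 0 0;0 0.125 0 0 0 0;0 0.137 0 0 0 0;0 0.143 0 0 0 0;0 0.143 0 0 0 0"}}

```text
time_s: 47.45
eef_pos: [0.6032, 0.1345, 0.1513]
orientation: [-179.9, -0.2, 90.9]
force: [0.4, 6.2, -13.6]
finger_gap: 0.0113
finger_force: 68.9
```

Request:
{"fn": "step_arm", "kwargs": {"commands": "0 0 0 0 0 0;0 0 0 0 0 0;0 0 0 0 0 0;0 0 0 0 0 0"}}

```text
time_s: 47.85
eef_pos: [0.6021, 0.1344, 0.1513]
orientation: [-179.9, -0.2, 90.9]
force: [-0.1, 5.5, -13.4]
finger_gap: 0.011
finger_force: 68.8
```

Run:
```python
from h import *
go()
```

```text
t 47.9 tcp [0.6021 0.1344 0.1513] [-179.87   -0.22   90.9 ] F [ -0.1   5.5 -13.4] gap 0.011 track [ 0.1455 -0.1183]
```

Request:
{"fn": "step_arm", "kwargs": {"commands": "0 0 0.006 0 0 0;0 0 0.012 0 0 0;0 0 0.018 0 0 0;0 0 0.019 0 0 0;0 0 0.019 0 0 0;0 0 0.019 0 0 0"}}

```text
time_s: 48.45
eef_pos: [0.6027, 0.1345, 0.1332]
orientation: [-180.0, -0.2, 90.9]
force: [-0.1, 5.7, -9.9]
finger_gap: 0.0115
finger_force: 69.3
```

Request:
{"fn": "step_arm", "kwargs": {"commands": "0 0 0 0 0 0;0 0 0 0 0 0;0 0 0 0 0 0;0 0 0 0 0 0;0 0 0 0 0 0;0 0 0 0 0 0;0 0 -0.05 0 0 0;0 0 -0.1 0 0 0;-0.1 0 -0.12 0 0 0;-0.15 -0.05 -0.12 0 0 0", "fingers": 1}}

```text
time_s: 49.45
eef_pos: [0.5841, 0.0384, 0.2499]
orientation: [179.7, -0.1, 91.0]
force: [0.3, -0.6, -0.3]
finger_gap: 0.0855
finger_force: 0.0
```

Request:
{"fn": "step_arm", "kwargs": {"commands": "-0.2 0 0 0 0 0;-0.2 0 0 0 0 0;-0.2 0 0 0 0 0;-0.2 0 0 0 0 0;-0.2 0 0 0 0 0;-0.2 0 0 0 0 0"}}

```text
time_s: 50.05
eef_pos: [0.5849, -0.162, 0.2468]
orientation: [-180.0, -0.2, 90.7]
force: [0.2, -0.5, 0.2]
finger_gap: 0.0855
finger_force: 0.0
```

Run:
```python
from h import *
t=capture("top"); s=capture("side")
for b in bars(t): print(*b)
a=cv2.resize(t["img"][135:255,120:290],None,fx=2.35,fy=2.35,interpolation=2); b=cv2.resize(s["img"][190:345,180:370],None,fx=2.1,fy=2.1,interpolation=2)
i=np.zeros((330,800,3),np.uint8); i[:a.shape[0],:a.shape[1]]=a; i[:b.shape[0],401:401+b.shape[1]]=b[:,:399]; cv2.imwrite("pics/end.png",i)
go()
```

```text
amber [ 275. -349.] 107 20 5.0 [413. 277.]
amber [ 624. -447.] 142 77 -0.3 [439. 175.]
blue [ 264. -479.] 145 39 74.3 [452. 279.]
blue [374.  -8.] 75 40 16.1 [309. 247.]
t 50.1 tcp [ 0.5852 -0.1599  0.2471] [-1.7998e+02 -1.5000e-01  9.0930e+01] F [ 0.9 -0.7 -0.2] gap 0.0856 track [ 0.1244 -0.4124]
```

View pics/end.png

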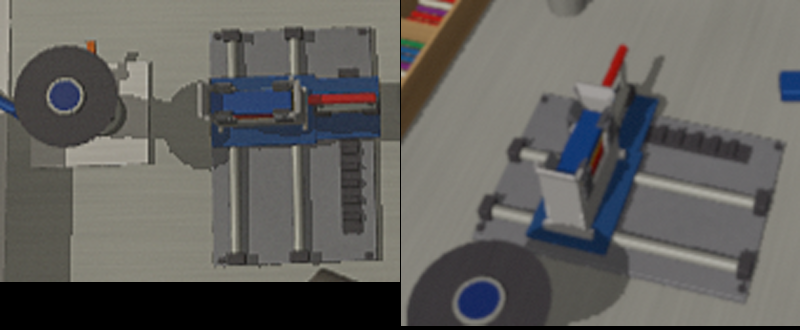

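Run:
```python
from h import *
t=pickle.load(open("top.pkl","rb")); s=pickle.load(open("side.pkl","rb"))
for z in (.118,.126,.134): print(z,w2t(ray(t,279.6,176.7,z)).round(4),w2t(ray(s,285.2,213.8,z)).round(4))
c=capture("side"); i=c["img"].astype(int); m=(i[...,2]>130)&(i[...,1]<50)&(i[...,0]<50); m[:, :230]=0; m[:,330:]=0; m[:200]=0; m[260:]=0
ys,xs=np.nonzero(m); k=ys.argmin(); print(len(xs),xs[k],ys[k], [ (z,w2t(ray(c,xs[k],ys[k],z)).round(4)) for z in(.126,.146)])
i=s["img"].astype(int); m=(i[...,2]>130)&(i[...,1]<50)&(i[...,0]<50); m[:, :230]=0; m[:,330:]=0; m[:200]=0; m[260:]=0
ys,xs=np.nonzero(m); k=ys.argmin(); print('orig',len(xs),xs[k],ys[k], [ (z,w2t(ray(s,xs[k],ys[k],z)).round(4)) for z in(.126,.146)])
```

```text
0.118 [ 0.1441 -0.1635] [ 0.1448 -0.1615]
0.126 [ 0.1429 -0.164 ] [ 0.1419 -0.1545]
0.134 [ 0.1417 -0.1644] [ 0.139  -0.1475]
66 284 212 [(0.126, array([ 0.1471, -0.1599])), (0.146, array([ 0.1398, -0.1423]))]
orig 60 293 214 [(0.126, array([ 0.1216, -0.1591])), (0.146, array([ 0.1148, -0.1416]))]
```

```bash
python3 -c "
from h import *
print(sign_off())"
```

```text
the job is handed in; nothing more can be done
None
```

The job is handed in. All five bars are pressed in under the lips, and the carriage is locked in the 0.144 m notch, about 5 mm from level with the burner by my measurement. No verdict was shown at sign-off.

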